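Load and shut the tile press

ROBOT

A 6-joint arm with a two-finger parallel gripper is mounted at the origin on the work surface. World frame = base frame: x ahead of the robot, y to its left, z up, the work surface at z = 0. Lengths are in m, angles in rad, forces in N, time in s.
With the tool pointing down it reaches from about 0.35 to 0.85 m from the base axis. Payload 8.1 kg.
Tool frame: the origin (TCP) lies at the very end of the fingers, on their centre line; the grasp point (between the pads) lies 19 mm behind it; x points along the fingers, y is the direction in which the jaws open and shut, and the axes are right-handed (so a half turn about x gives the same grasp; the last joint's range is limited). The gripper opens to 93 mm and grips with 3 to 60 N. Pads are 15 mm wide; open, the fingers measure 128 mm over their backs; the gripper's body (75 mm by 188 mm) begins 65 mm behind the grasp point.
Start: joints at [1.108, 0.13, 1.488, -0, 1.523, -0.085], TCP at [0.221, 0.558, 0.198] pointing down, gripper open.
Joint ranges: [-2.96, 2.96], [-0.89, 2.26], [0.02, 2.5], [-1.34, 4.48], [0, 2.73], [-2.66, 2.66]. Speed limits (rad/s): [2.39, 2.39, 2.79, 3.14, 3.14, 3.14].

INTERFACE

Orientations are given as a rotation vector (axis times angle).
In Python, from plant import * gives the robot as it stands. The module is installed in compiled form; this text tells all that it offers.
- The arm moves only by the tool apply_moves, never from a script. Its argument "series" is a list of rows, each an object with "jaw": the gripper's target within -1 to 1 (shut at 1, half-way at 0, fully open at -1); "linear": the shift along the tool's x, y, z normalised to -1 to 1, where 1 is 0.6 m, a list of three; "roll": the turn about the tool's x normalised to -1 to 1, where 1 is 30 degrees. A call has 1 to 20 rows; each row is the pose to reach, as a shift and turn from the pose measured when the call began, along the tool's axes at that moment; what a row does not reach only later rows make up. A row lasts 1/8 s, in which the tool goes at most 62.5 mm and 10.7 degrees, less where a joint would pass 70% of its speed; a pose out of reach is approached as far as the arm can. A call with a number of a shift or a turn outside -1 to 1 is refused whole. A call with a gripper value outside its range is refused whole. The fingers move at their own pace and stop on an object; "force" is the grip in N (left out, the last holds). Time passes only in rows, so rows that repeat a pose let the fingers close. It gives the time, the measured TCP pose, the force and the opening at its end, in the units of the state.
- read_state(): the state, without advancing time (a new reading comes with each control period).
- read_camera(name): name is "scene" or "side" or "wrist"; returns a dict with "pixels" (400x640x3 uint8, blue, green, red), "intrinsics" (3x3 intrinsics, pixels), "rvec" (rotation vector, rad) and "tvec" (3), from world to camera coordinates, as OpenCV has them; the wrist camera has in their place "tool_from_camera" (4x4, takes a point from camera to tool coordinates, whose origin is the TCP and whose axes are the tool frame's). Camera axes: x right, y down, z forward; pixel columns grow to the right and rows downward; lengths in m; the calibration is good to about 2 mm. A picture is of the moment at which its call begins: read the wrist's pose just before it. There is no depth.
- close_job(): hands the job in, once; it reports no verdict.
The state is a dict: "t": time; "q": joint angles; "dq": joint speeds; "joint_torque": joint torques, N m; "tool_pos": TCP position; "orientation": TCP orientation; "force": force on the tool from outside, world axes, zero at the start; "wrist_torque": the same for the moment, N m; "opening": finger opening in m.
Only numpy, scipy, OpenCV 4.12 (cv2) and the standard library are available. Lean on these libraries where they do the work, as an engineer would, in place of code of your own. Each camera call takes 0.05 s, during which the arm holds its last target. There are 200 camera calls.

TASK

Press the glued tiles: wind the bench press right open by turning its star handle anticlockwise, spoke by spoke, as far as it goes; then slide every tray on the table, tile first, fully into a lane of its own until the spring catch clicks in behind it; then wind the star handle clockwise to its stop, so that the platen is down on the tiles. Also put the glue bottle away, standing in the empty compartment of the desk tidy, and leave the tealight, cup and phone where they are.

Things in the scene. Friction and masses are not known exactly. Their poses are not given: they have to be found in the camera images.
- blue_tray_grip (a point): Loose tray (220 g; may be absent) with a fixed 54 mm blue tile with a white flower: centre of its handle, half-way up, 23 mm above its underside. x points from the handle to the tile (the way in), z up. Handle: upright wooden block 44 long (x) x 14 wide (y) x 46 mm high, pinched across y. The tray's other sizes are under ..._tile.
- blue_tray_tile (a point): The same tray: centre of its tile's top, 155 mm along x from the handle's centre, 14 mm above the tray's underside; axes alike. The tile sits on an aluminium plate 70 long (x) x 66 wide (y) x 8 mm, leading corners bevelled 10 mm. Between plate and handle runs a neck 22 wide, 8 mm thick. The tray's weight lies about 85 mm ahead of the handle.
- white_tray_grip (a point): Loose tray (220 g; may be absent) with a fixed 54 mm white tile with a green flower: centre of its handle, half-way up, 23 mm above its underside. x points from the handle to the tile (the way in), z up. Handle: upright wooden block 44 long (x) x 14 wide (y) x 46 mm high, pinched across y. The tray's other sizes are under ..._tile.
- white_tray_tile (a point): The same tray: centre of its tile's top, 155 mm along x from the handle's centre, 14 mm above the tray's underside; axes alike. The tile sits on an aluminium plate 70 long (x) x 66 wide (y) x 8 mm, leading corners bevelled 10 mm. Between plate and handle runs a neck 22 wide, 8 mm thick. The tray's weight lies about 85 mm ahead of the handle.
- red_tray_grip (a point): Loose tray (220 g; may be absent) with a fixed 54 mm terracotta tile with a white flower: centre of its handle, half-way up, 23 mm above its underside. x points from the handle to the tile (the way in), z up. Handle: upright wooden block 44 long (x) x 14 wide (y) x 46 mm high, pinched across y. The tray's other sizes are under ..._tile.
- red_tray_tile (a point): The same tray: centre of its tile's top, 155 mm along x from the handle's centre, 14 mm above the tray's underside; axes alike. The tile sits on an aluminium plate 70 long (x) x 66 wide (y) x 8 mm, leading corners bevelled 10 mm. Between plate and handle runs a neck 22 wide, 8 mm thick. The tray's weight lies about 85 mm ahead of the handle.
- press: Green bench press, fixed; its place and yaw differ each time. Origin under its screw, x = the way in, y left, z up. Bed 30 mm above the table, from x = -125 to 45 mm. Three lanes 69 mm wide, 82 mm apart, between steel rails 11 mm high from x = -73, noses rounded; the bed before the rails is open from above. Columns at x = 0, y = +-150; cross beam 50 mm deep, top at 147 mm (boss 155).
- left_home (a point): Press, left (+y) lane: where a tray's handle centre is when the tray is fully home (on the press, 155 mm before the screw, 23 mm above the bed). x is the way in, y left, z up. A tray whose handle is 115 mm short of this lies on the open bed just outside the rails. A back stop ends the travel 1.2 mm beyond home.
- left_catch (a joint): Brass leaf-spring catch, 30 mm long, at the left (+y) side of the left (+y) lane's mouth. 0 rad = sprung out, reaching 7 mm into the lane; a tray pushed in bends it aside (about 0.28 rad, 2 to 5 N) and it snaps back to 0 behind the plate's rear shoulder when the tray is home.
- mid_home (a point): Press, middle lane: where a tray's handle centre is when the tray is fully home (on the press, 155 mm before the screw, 23 mm above the bed). x is the way in, y left, z up. A tray whose handle is 115 mm short of this lies on the open bed just outside the rails. A back stop ends the travel 1.2 mm beyond home.
- mid_catch (a joint): Brass leaf-spring catch, 30 mm long, at the left (+y) side of the middle lane's mouth. 0 rad = sprung out, reaching 7 mm into the lane; a tray pushed in bends it aside (about 0.28 rad, 2 to 5 N) and it snaps back to 0 behind the plate's rear shoulder when the tray is home.
- right_home (a point): Press, right (-y) lane: where a tray's handle centre is when the tray is fully home (on the press, 155 mm before the screw, 23 mm above the bed). x is the way in, y left, z up. A tray whose handle is 115 mm short of this lies on the open bed just outside the rails. A back stop ends the travel 1.2 mm beyond home.
- right_catch (a joint): Brass leaf-spring catch, 30 mm long, at the left (+y) side of the right (-y) lane's mouth. 0 rad = sprung out, reaching 7 mm into the lane; a tray pushed in bends it aside (about 0.28 rad, 2 to 5 N) and it snaps back to 0 behind the plate's rear shoulder when the tray is home.
- platen: The press's platen, 60 x 250 mm, rubber-faced: origin at the centre of its underside. 14 mm above the bed when shut, 35 mm when fully open (21 mm above the tiles), over x = -30 to 30 mm of the press. The star handle lowers it.
- star_hub (a point): Axis of the press's star handle at the height of its spokes, above the press's origin: 183 mm above the table when the press is shut, rising 3.2 mm per rad to 205 mm. Four steel spokes 13 mm thick along this frame's +x, -x, +y, -y, each ending in a black 22 mm ball at 80 mm radius. Hub radius 22 mm, reaching 18 mm above this point.
- star (a joint): Turn of the star handle, rad. 0 = shut: stop, the platen bears on the tiles; grows anticlockwise seen from above and raises the platen 3.2 mm per rad, to the upper stop at 6.8. Starts at 0 to 2. Stays where it is left; needs about 0.3 N m.
- glue_center (a point): White glue bottle (160 g) with a green nozzle, standing: centre of its cylindrical body, 42.5 mm above its base; body 50 mm across and 85 mm high, 116 mm with the nozzle. z up.
- tidy_slot (a point): Fixed wooden desk tidy, 86 x 156 x 36 mm: centre of the floor (7 mm above the table) of its empty compartment, about 72 mm (x) x 67 mm (y) inside. The brushes stand in the other compartment, towards -y of this frame (up to 105 mm tall).
- tealight: Bystander: loose tealight, 38 mm across, 15 mm high; origin under its centre.
- cup: Bystander: loose empty clear plastic cup, 74 mm across, 100 mm high; origin under its centre.
- phone: Bystander: loose red phone, 145 x 72 x 9 mm, long along its x; origin under its centre.

How it is judged:
On the way, in this order (a step that is already met when the one before it is completed fails the run):
1. the press is wound fully open (value of joint star above 6.3 rad), for 0.2 s.
2. every tray is fully home in a lane with its catch snapped in behind it (((x of blue_tray_grip in the frame of left_home between -0.005 and 0.005 m and y of blue_tray_grip in the frame of left_home between -0.012 and 0.012 m and z of blue_tray_grip in the frame of left_home between -0.006 and 0.006 m and value of joint left_catch below 0.08 rad) or (x of blue_tray_grip in the frame of mid_home between -0.005 and 0.005 m and y of blue_tray_grip in the frame of mid_home between -0.012 and 0.012 m and z of blue_tray_grip in the frame of mid_home between -0.006 and 0.006 m and value of joint mid_catch below 0.08 rad) or (x of blue_tray_grip in the frame of right_home between -0.005 and 0.005 m and y of blue_tray_grip in the frame of right_home between -0.012 and 0.012 m and z of blue_tray_grip in the frame of right_home between -0.006 and 0.006 m and value of joint right_catch below 0.08 rad)) and ((x of white_tray_grip in the frame of left_home between -0.005 and 0.005 m and y of white_tray_grip in the frame of left_home between -0.012 and 0.012 m and z of white_tray_grip in the frame of left_home between -0.006 and 0.006 m and value of joint left_catch below 0.08 rad) or (x of white_tray_grip in the frame of mid_home between -0.005 and 0.005 m and y of white_tray_grip in the frame of mid_home between -0.012 and 0.012 m and z of white_tray_grip in the frame of mid_home between -0.006 and 0.006 m and value of joint mid_catch below 0.08 rad) or (x of white_tray_grip in the frame of right_home between -0.005 and 0.005 m and y of white_tray_grip in the frame of right_home between -0.012 and 0.012 m and z of white_tray_grip in the frame of right_home between -0.006 and 0.006 m and value of joint right_catch below 0.08 rad)) and ((x of red_tray_grip in the frame of left_home between -0.005 and 0.005 m and y of red_tray_grip in the frame of left_home between -0.012 and 0.012 m and z of red_tray_grip in the frame of left_home between -0.006 and 0.006 m and value of joint left_catch below 0.08 rad) or (x of red_tray_grip in the frame of mid_home between -0.005 and 0.005 m and y of red_tray_grip in the frame of mid_home between -0.012 and 0.012 m and z of red_tray_grip in the frame of mid_home between -0.006 and 0.006 m and value of joint mid_catch below 0.08 rad) or (x of red_tray_grip in the frame of right_home between -0.005 and 0.005 m and y of red_tray_grip in the frame of right_home between -0.012 and 0.012 m and z of red_tray_grip in the frame of right_home between -0.006 and 0.006 m and value of joint right_catch below 0.08 rad))), for 0.2 s.
3. the star handle is wound clockwise to its stop, platen down (value of joint star below 0.25 rad), for 0.2 s.
At the end, for the whole second after the job is handed in: Each tray home in a lane (5 mm along, 12 mm across at the handle, flat), that catch sprung back (under 0.08 rad); star handle within 0.25 rad of its shut stop; bottle upright on the floor of the empty compartment, within 18 mm of its centre (all of step 2 and value of joint star below 0.25 rad and horizontal distance between glue_center and tidy_slot below 0.018 m and angle between glue_center's own z axis and vertical below 0.15 rad and z of glue_center in the frame of tidy_slot below 0.049 m); the robot touches nothing.
It fails at once if the tealight is moved more than 30 mm (distance of tealight from where it was at the start of the episode above 0.03 m).
It fails at once if the cup is moved more than 30 mm or tipped over (distance of cup from where it was at the start of the episode above 0.03 m or angle between cup's own z axis and vertical above 0.5 rad).
It fails at once if the phone is moved more than 30 mm (distance of phone from where it was at the start of the episode above 0.03 m).
Of blue_tray, white_tray, red_tray only 2 to 3 are there at a start; the rules pass over those that are not, and their reading is None.
At some moment in a run one of blue_tray, white_tray, red_tray may be knocked a few centimetres aside while the robot is not near it.
Once in a run the grip may slacken for a moment while it holds something.
It also fails if it takes over 210 s, if anything falls off the work surface, if the arm or the gripper's body presses on something with over 40 N, if the wrist force passes 120 N, or if a joint passes its speed limit or range.

## Working session

There is one attempt and no reset: what is moved stays moved. The work goes in short steps, Python scripts to look and compute and a tool call to move; the robot and the scene stay as the last step left them, time stands still between calls to the robot, and variables do not carry over. Pictures are saved under pics/ and viewed, about 12 in all and at most 16, crops included, and the job is handed in when it is done.

Besides the shell and the picture viewer there is one more tool, called after ">>>" by a JSON object that holds its "api" and its "payload". apply_moves: Moves the arm, as the interface text tells. Its arguments: {"type":"object","properties":{"series":{"type":"array"},"force":{"type":"number"}},"required":["series"]}

```bash
mkdir -p pics
cat > h.py <<'E'
import numpy as np, cv2
from plant import *
from scipy.spatial.transform import Rotation as R
def cam(name):
    s=read_state(); c=read_camera(name); K=np.array(c["intrinsics"])
    if name=="wrist":
        T=np.eye(4);T[:3,:3]=R.from_rotvec(s["orientation"]).as_matrix();T[:3,3]=s["tool_pos"]
        W=T@np.array(c["tool_from_camera"])
    else:
        M=np.eye(4);M[:3,:3]=R.from_rotvec(np.ravel(c["rvec"])).as_matrix();M[:3,3]=np.ravel(c["tvec"])
        W=np.linalg.inv(M)
    return c["pixels"].copy(),K,W
def ray(K,W,uv):
    d=W[:3,:3]@np.linalg.inv(K)@np.array([uv[0],uv[1],1.]); return W[:3,3],d
def onz(K,W,uv,z):
    o,d=ray(K,W,uv); return o+d*(z-o[2])/d[2]
def proj(K,W,p):
    M=np.linalg.inv(W); c=K@(M[:3,:3]@np.asarray(p,float)+M[:3,3]); return c[:2]/c[2]
def st():
    s=read_state(); print("t",round(s["t"],2),"pos",np.round(s["tool_pos"],4),"f",np.round(s["force"],1),"op",round(s["opening"],4),"q",np.round(s["q"],2))
    print(np.round(R.from_rotvec(s["orientation"]).as_matrix(),3).tolist()); return s
E
python3 - <<'E'
from h import *
st()
for n in ["scene","side","wrist"]:
    im,K,W=cam(n); cv2.imwrite(f"pics/{n}0.png",im); np.savez(f"{n}0.npz",K=K,W=W); print(n,np.round(W,3).tolist(),K[0,0])
E
```

```text
t 0.0 pos [0.221  0.5572 0.1969] f [0.3 0.6 0.9] op 0.093 q [ 1.11  0.13  1.49  0.    1.52 -0.09]
[[-0.001, 0.369, 0.929], [-0.002, 0.929, -0.369], [-1.0, -0.002, -0.0]]
scene [[0.793, 0.334, -0.51, 1.177], [0.61, -0.442, 0.658, -0.742], [-0.006, -0.832, -0.554, 0.802], [0.0, 0.0, 0.0, 1.0]] 402.6059017619656
side [[0.974, -0.127, 0.188, 0.272], [-0.226, -0.61, 0.759, -1.03], [0.018, -0.782, -0.623, 0.982], [0.0, 0.0, 0.0, 1.0]] 481.71530955966136
wrist [[0.368, 0.903, 0.22, 0.161], [0.93, -0.358, -0.088, 0.581], [-0.001, 0.237, -0.972, 0.383], [0.0, 0.0, 0.0, 1.0]] 345.22605464163144
```

View pics/scene0.png

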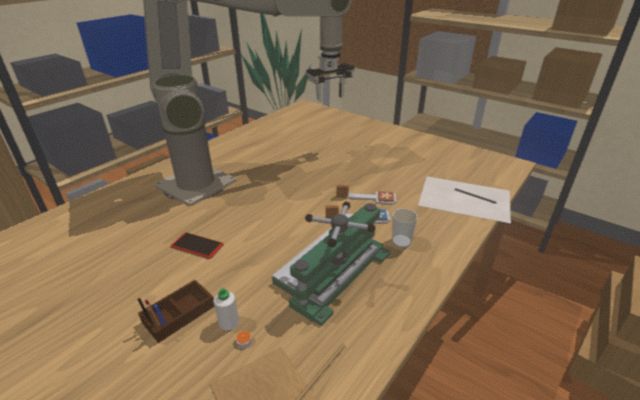

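View pics/side0.png

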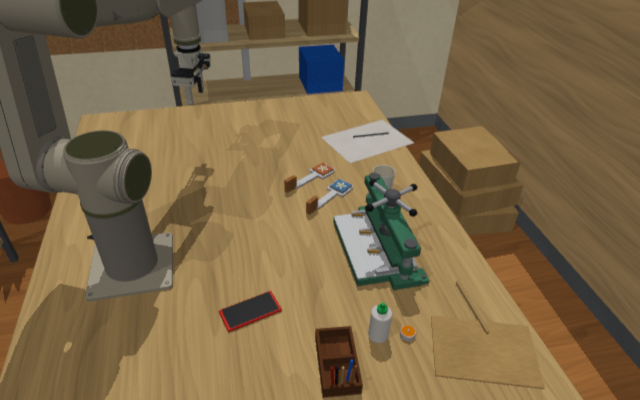

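Run:
```python
import cv2
a=cv2.imread("pics/side0.png"); cv2.imwrite("pics/c1.png",cv2.resize(a[150:295,275:435],None,fx=4,fy=4,interpolation=cv2.INTER_CUBIC))
b=cv2.imread("pics/scene0.png"); cv2.imwrite("pics/c2.png",cv2.resize(b[175:325,265:425],None,fx=4,fy=4,interpolation=cv2.INTER_CUBIC))
```

```text
(no output)
```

View pics/c1.png

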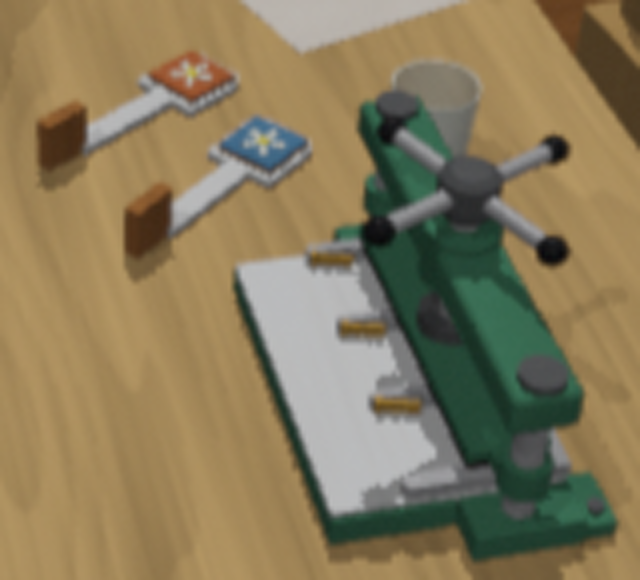

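View pics/c2.png

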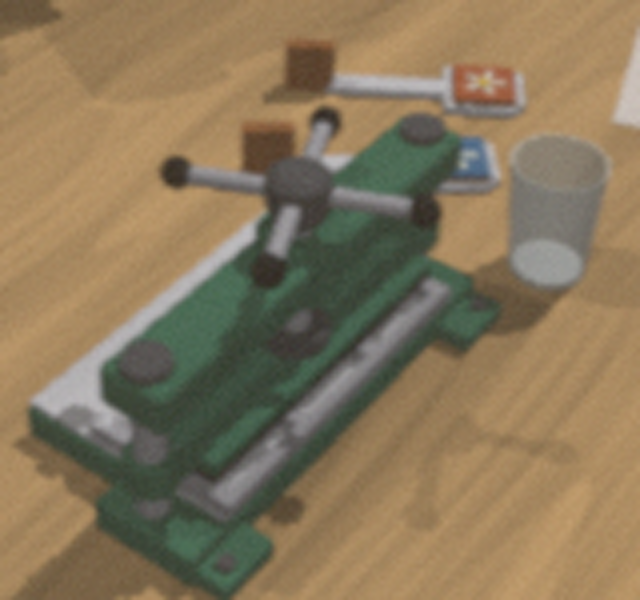

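Run:
```python
from h import *
S=np.load("side0.npz");C=np.load("scene0.npz")
fs=lambda p:(p[0]/4+275,p[1]/4+150); fc=lambda p:(p[0]/4+265,p[1]/4+175)
def tri(a,b):
    o1,d1=ray(S["K"],S["W"],fs(a));o2,d2=ray(C["K"],C["W"],fc(b))
    d1/=np.linalg.norm(d1);d2/=np.linalg.norm(d2)
    t=np.linalg.lstsq(np.c_[d1,-d2],o2-o1,rcond=None)[0]
    p=o1+d1*t[0];q=o2+d2*t[1];return (p+q)/2,np.linalg.norm(p-q)
P=[]
for n,a,b in [("b_ul",(387,131),(325,121)),("b_ur",(556,149),(425,212)),("b_ll",(379,231),(177,172)),("b_lr",(552,249),(268,268)),("capL",(399,103),(422,128)),("capR",(542,372),(146,360))]:
    p,e=tri(a,b);print(n,np.round(p,4),round(e,4));P.append(p)
print("hub",np.mean(P[:4],0)); u=P[4]-P[5]; print("col dist",np.linalg.norm(u),"yaw of press x",np.degrees(np.arctan2(u[1],u[0]))-90,"mid",(P[4]+P[5])/2)
for i in range(4):
    v=P[i]-np.mean(P[:4],0);print(np.degrees(np.arctan2(v[1],v[0])),np.linalg.norm(v))
for n,t,g in [("red",(192,75),(62,113)),("blue",(264,142),(149,197))]:
    T=onz(S["K"],S["W"],fs(t),.014);G=onz(S["K"],S["W"],fs(g),.046);print(n,np.round(T,4),np.round(G,4),np.linalg.norm((T-G)[:2]),np.degrees(np.arctan2(*(T-G)[1::-1])))
for n,uv,z in [("tealight",(408,331),.015),("glue base",(380,337),0),("nozzle",(382,307),.116),("phone",(250,311),.009),("cup rim",(384,174),.1),
  ("tidy tl",(317,331),.036),("tidy tr",(353,328),.036),("tidy bl",(323,386),.036),("tidy br",(360,384),.036)]:
    print(n,np.round(onz(S["K"],S["W"],uv,z),3))
for n,uv in [("bed far left",(238,268)),("bed near left",(333,515))]: print(n,np.round(onz(S["K"],S["W"],fs(uv),.03),4))
a=cv2.imread("pics/side0.png"); cv2.imwrite("pics/c3.png",cv2.resize(a[290:400,300:430],None,fx=5,fy=5,interpolation=cv2.INTER_CUBIC))
```

```text
b_ul [0.6847 0.0036 0.1839] 0.0012
b_ur [ 0.7924 -0.044   0.1867] 0.0009
b_ll [ 0.6436 -0.1042  0.186 ] 0.0001
b_lr [ 0.7477 -0.1473  0.1878] 0.0003
capL [0.7199 0.0738 0.1542] 0.0018
capR [ 0.7159 -0.223   0.1535] 0.0012
hub [ 0.7171103  -0.07298825  0.18613931]
col dist 0.29681661311315316 yaw of press x -0.7835511225062533 mid [ 0.71789213 -0.07459014  0.1538153 ]
112.92745031347145 0.0831686977884282
21.042744782911846 0.08068741962178605
-156.98413096421282 0.07982957575400265
-67.65152511431367 0.08038470773853941
red [0.6291 0.3409 0.014 ] [0.4977 0.2628 0.046 ] 0.15280194693874719 30.75262598338682
blue [0.6653 0.231  0.014 ] [0.544  0.1369 0.046 ] 0.15356753614570512 37.78980755977889
tealight [ 0.667 -0.38   0.015]
glue base [ 0.6   -0.371  0.   ]
nozzle [ 0.592 -0.373  0.116]
phone [ 0.301 -0.233  0.009]
cup rim [0.782 0.151 0.1  ]
tidy tl [ 0.447 -0.348  0.036]
tidy tr [ 0.533 -0.357  0.036]
tidy bl [ 0.428 -0.489  0.036]
tidy br [ 0.507 -0.501  0.036]
bed far left [0.5962 0.0565 0.03  ]
bed near left [ 0.5935 -0.2034  0.03  ]
```

View pics/c3.png

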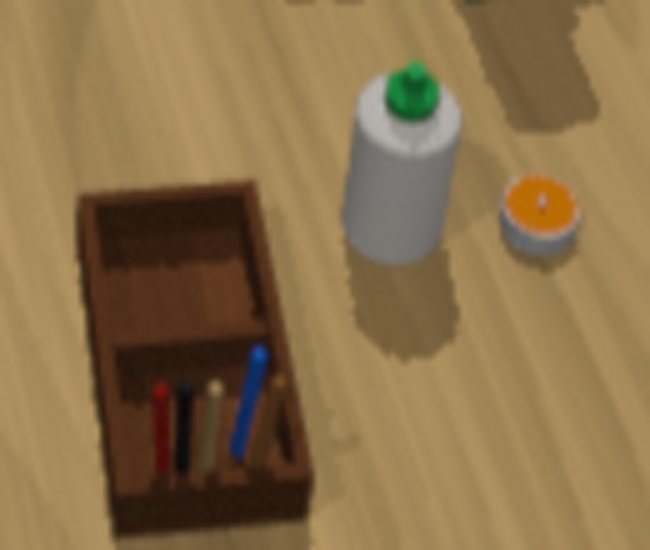

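>>> {"api": "apply_moves", "payload": {"series": [{"jaw": 1,"linear": [-0.14,-0.05,0.05],"roll": -0.3},{"jaw": 1,"linear": [-0.14,-0.1,0.15],"roll": -0.72},{"jaw": 1,"linear": [-0.14,-0.16,0.25],"roll": -0.72},{"jaw": 1,"linear": [-0.14,-0.22,0.35],"roll": -0.72},{"jaw": 1,"linear": [-0.14,-0.28,0.45],"roll": -0.72},{"jaw": 1,"linear": [-0.14,-0.335,0.533],"roll": -0.72},{"jaw": 1,"linear": [-0.14,-0.335,0.533],"roll": -0.72},{"jaw": 1,"linear": [-0.14,-0.335,0.533],"roll": -0.72},{"jaw": 1,"linear": [-0.14,-0.335,0.533],"roll": -0.72}]}}

```text
t: 1.27
tool_pos: [0.4439, 0.2529, 0.2811]
orientation: [0.0, 1.572, -0.002]
force: [-0.3, 0.4, -0.0]
opening: 0.0075
```

```bash
python3 -c "from h import *
st()"
```

```text
t 1.27 pos [0.4439 0.2529 0.2811] f [-0.3  0.4 -0. ] op 0.0075 q [ 0.42 -0.13  1.6  -0.    1.67 -1.15]
[[-0.001, 0.001, 1.0], [-0.001, 1.0, -0.001], [-1.0, -0.001, -0.001]]
```

>>> {"api": "apply_moves", "payload": {"series": [{"jaw": 1,"linear": [0,-0.08,0.06],"roll": 0},{"jaw": 1,"linear": [0,-0.16,0.12],"roll": 0},{"jaw": 1,"linear": [0,-0.24,0.18],"roll": 0},{"jaw": 1,"linear": [0,-0.32,0.24],"roll": 0},{"jaw": 1,"linear": [0,-0.4,0.3],"roll": 0},{"jaw": 1,"linear": [0,-0.48,0.36],"roll": 0},{"jaw": 1,"linear": [0,-0.509,0.372],"roll": 0},{"jaw": 1,"linear": [0,-0.509,0.372],"roll": 0},{"jaw": 1,"linear": [0,-0.509,0.372],"roll": 0},{"jaw": 1,"linear": [0.06,-0.509,0.372],"roll": 0},{"jaw": 1,"linear": [0.12,-0.509,0.372],"roll": 0},{"jaw": 1,"linear": [0.185,-0.509,0.372],"roll": 0},{"jaw": 1,"linear": [0.185,-0.509,0.372],"roll": 0},{"jaw": 1,"linear": [0.185,-0.509,0.372],"roll": 0}]}}

```text
t: 3.02
tool_pos: [0.6672, -0.0519, 0.1725]
orientation: [-0.001, 1.57, -0.001]
force: [-0.4, -0.4, 1.2]
opening: 0.0004
```

Run:
```python
from h import *
s=st();p=s["tool_pos"];h=np.array([.7175,-.074])
a0=np.degrees(np.arctan2(p[1]-h[1],p[0]-h[0]));print(a0)
for k in range(1,20):
    a=np.radians(a0+20*k);q=h+.055*np.array([np.cos(a),np.sin(a)]);print(k,round(a0+20*k),[0,round((q[1]-p[1])/.6,3),round((q[0]-p[0])/.6,3)])
```

```text
t 3.02 pos [ 0.6672 -0.0519  0.1725] f [-0.4 -0.4  1.2] op 0.0004 q [-0.15  0.33  1.31 -0.    1.51 -1.72]
[[0.001, 0.0, 1.0], [-0.001, 1.0, -0.0], [-1.0, -0.001, 0.001]]
156.30714660692644
1 176 [0, np.float64(-0.031), np.float64(-0.008)]
2 196 [0, np.float64(-0.063), np.float64(-0.004)]
3 216 [0, np.float64(-0.091), np.float64(0.01)]
4 236 [0, np.float64(-0.113), np.float64(0.033)]
5 256 [0, np.float64(-0.126), np.float64(0.062)]
6 276 [0, np.float64(-0.128), np.float64(0.094)]
7 296 [0, np.float64(-0.119), np.float64(0.124)]
8 316 [0, np.float64(-0.1), np.float64(0.15)]
9 336 [0, np.float64(-0.074), np.float64(0.168)]
10 356 [0, np.float64(-0.043), np.float64(0.175)]
11 376 [0, np.float64(-0.011), np.float64(0.172)]
12 396 [0, np.float64(0.017), np.float64(0.158)]
13 416 [0, np.float64(0.039), np.float64(0.135)]
14 436 [0, np.float64(0.052), np.float64(0.106)]
15 456 [0, np.float64(0.054), np.float64(0.074)]
16 476 [0, np.float64(0.045), np.float64(0.043)]
17 496 [0, np.float64(0.027), np.float64(0.018)]
18 516 [0, np.float64(0.0), np.float64(-0.0)]
19 536 [0, np.float64(-0.031), np.float64(-0.008)]
```

>>> {"api": "apply_moves", "payload": {"series": [{"jaw": 1,"linear": [0,-0.031,-0.008],"roll": 0},{"jaw": 1,"linear": [0,-0.063,-0.004],"roll": 0},{"jaw": 1,"linear": [0,-0.091,0.01],"roll": 0},{"jaw": 1,"linear": [0,-0.113,0.033],"roll": 0},{"jaw": 1,"linear": [0,-0.126,0.062],"roll": 0},{"jaw": 1,"linear": [0,-0.128,0.094],"roll": 0},{"jaw": 1,"linear": [0,-0.119,0.124],"roll": 0},{"jaw": 1,"linear": [0,-0.1,0.15],"roll": 0},{"jaw": 1,"linear": [0,-0.074,0.168],"roll": 0},{"jaw": 1,"linear": [0,-0.043,0.175],"roll": 0},{"jaw": 1,"linear": [0,-0.011,0.172],"roll": 0},{"jaw": 1,"linear": [0,0.017,0.158],"roll": 0},{"jaw": 1,"linear": [0,0.039,0.135],"roll": 0}]}}

```text
t: 4.65
tool_pos: [0.7476, -0.0266, 0.1727]
orientation: [-0.002, 1.57, -0.0]
force: [-0.3, 0.1, -0.5]
opening: 0.0008
```

Run:
```python
from h import *
s=st();p=s["tool_pos"];h=np.array([.7175,-.074])
print(np.degrees(np.arctan2(p[1]-h[1],p[0]-h[0])))
im,K,W=cam("side");im2,K,W=cam("scene")
f=lambda a:cv2.resize(a,(400,400),interpolation=cv2.INTER_CUBIC)
cv2.imwrite("pics/c4.png",np.hstack([f(im[130:260,320:450]),f(im2[165:295,280:410])]))
```

```text
t 4.65 pos [ 0.7476 -0.0266  0.1727] f [-0.3  0.1 -0.5] op 0.0008 q [-0.1   0.55  1.02 -0.    1.57 -1.68]
[[0.001, -0.001, 1.0], [-0.001, 1.0, 0.001], [-1.0, -0.001, 0.001]]
57.628471191469835
```

View pics/c4.png

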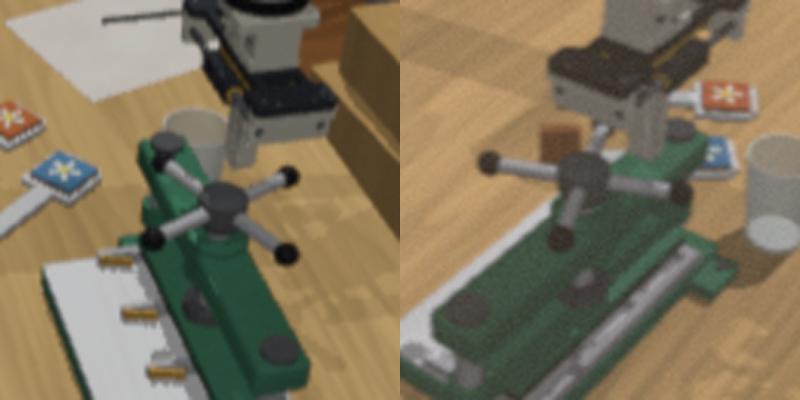

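Run:
```python
from h import *
s=st()
S=np.load("side0.npz");C=np.load("scene0.npz")
print(proj(S["K"],S["W"],s["tool_pos"]),proj(C["K"],C["W"],s["tool_pos"]))
def tri(a,b):
    o1,d1=ray(S["K"],S["W"],a);o2,d2=ray(C["K"],C["W"],b)
    t=np.linalg.lstsq(np.c_[d1,-d2],o2-o1,rcond=None)[0]
    return np.round([o1+d1*t[0],o2+d2*t[1]],4).tolist()
f=lambda x,y,ox,oy:(x*.325+ox,y*.325+oy)
for a,b in [((288,177),(681,193)),((152,239),(488,163)),((286,253),(561,239))]:
    print(tri(f(*a,320,130),f(b[0]-400,b[1],280,165)))
```

```text
t 4.75 pos [ 0.7471 -0.0259  0.1732] f [-0.9 -1.3  0.3] op 0.0006 q [-0.1   0.55  1.02 -0.    1.57 -1.68]
[[0.001, -0.002, 1.0], [-0.001, 1.0, 0.002], [-1.0, -0.001, 0.001]]
[395.83278446 189.44858758] [359.66395226 221.96750822]
[[0.7917, -0.0429, 0.1857], [0.7917, -0.0427, 0.1859]]
[[0.6424, -0.1047, 0.187], [0.6425, -0.1054, 0.1863]]
[[0.7482, -0.1459, 0.1869], [0.7483, -0.147, 0.1857]]
```

Run:
```python
from h import *
S=np.load("side0.npz");C=np.load("scene0.npz")
Rm=np.array([[0,.369,.929],[0,.929,-.369],[-1,0,0]])
a=cv2.imread("pics/scene0.png");b=cv2.imread("pics/side0.png")
im,K,W=cam("side");s=read_state()
def mk(img,D,p):
    for q in p:
        u=proj(D["K"],D["W"],q);cv2.circle(img,(int(u[0]*8),int(u[1]*8)),4,(0,0,255),-1,shift=3)
t=np.array([.221,.5572,.1969]);pts=[t+Rm[:,1]*k for k in (-.0465,.0465)]
mk(a,C,pts);mk(im,S,[s["tool_pos"]])
f=lambda x:cv2.resize(x,(400,400),interpolation=cv2.INTER_NEAREST)
cv2.imwrite("pics/c5.png",np.hstack([f(a[50:110,300:360]),f(im[130:230,350:450])]))
```

```text
(no output)
```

View pics/c5.png

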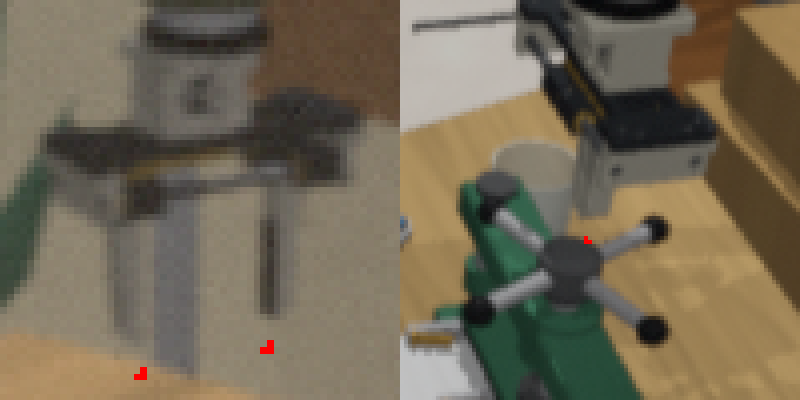

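```bash
cat > arc.py <<'E'
import sys
from h import *
s=st();p=s["tool_pos"];h=np.array([.7175,-.0735])
a0=np.degrees(np.arctan2(p[1]-h[1],p[0]-h[0]));d=float(sys.argv[1]);n=int(sys.argv[2])
print("ang",a0)
for k in range(1,n+1):
    a=np.radians(a0+d*k);q=h+.055*np.array([np.cos(a),np.sin(a)]);print(k,round(a0+d*k),round((q[1]-p[1])/.6,3),round((q[0]-p[0])/.6,3))
E
python3 arc.py 20 18
```

```text
t 4.8 pos [ 0.7477 -0.027   0.1733] f [-0.1 -0.2  0.2] op 0.001 q [-0.1   0.55  1.02 -0.    1.57 -1.68]
[[0.001, -0.002, 1.0], [-0.001, 1.0, 0.002], [-1.0, -0.001, 0.001]]
ang 56.97670677378137
1 77 0.012 -0.03
2 97 0.014 -0.061
3 117 0.004 -0.092
4 137 -0.015 -0.117
5 157 -0.042 -0.135
6 177 -0.073 -0.142
7 197 -0.104 -0.138
8 217 -0.133 -0.124
9 237 -0.154 -0.1
10 257 -0.167 -0.071
11 277 -0.168 -0.039
12 297 -0.159 -0.009
13 317 -0.14 0.017
14 337 -0.113 0.034
15 357 -0.082 0.041
16 377 -0.051 0.037
17 397 -0.022 0.023
18 417 -0.001 -0.0
```

>>> {"api": "apply_moves", "payload": {"series": [{"jaw": 1,"linear": [0.018,0,0],"roll": 0},{"jaw": 1,"linear": [0.036,0,0],"roll": 0},{"jaw": 1,"linear": [0.036,0,0],"roll": 0}]}}

```text
t: 5.18
tool_pos: [0.7466, -0.0275, 0.149]
orientation: [-0.002, 1.573, 0.0]
force: [0.1, 0.0, -0.6]
opening: 0.0004
```

>>> {"api": "apply_moves", "payload": {"series": [{"jaw": 1,"linear": [0,0.012,-0.03],"roll": 0},{"jaw": 1,"linear": [0,0.014,-0.061],"roll": 0},{"jaw": 1,"linear": [0,0.004,-0.092],"roll": 0},{"jaw": 1,"linear": [0,-0.015,-0.117],"roll": 0},{"jaw": 1,"linear": [0,-0.042,-0.135],"roll": 0}]}}

```text
t: 5.8
tool_pos: [0.668, -0.0512, 0.1515]
orientation: [-0.001, 1.566, 0.003]
force: [6.6, 9.9, 4.0]
opening: 0.0003
```

```bash
python3 - <<'E'
from h import *
im,K,W=cam("side");im2,K,W=cam("scene")
f=lambda a:cv2.resize(a,(400,400),interpolation=cv2.INTER_CUBIC)
cv2.imwrite("pics/c6.png",np.hstack([f(im[130:260,320:450]),f(im2[165:295,280:410])]))
E
python3 arc.py 20 18
```

```text
t 5.9 pos [ 0.6663 -0.0533  0.1508] f [0.7 1.5 1.3] op 0.0008 q [-0.16  0.34  1.34 -0.    1.47 -1.73]
[[0.001, -0.0, 1.0], [-0.0, 1.0, 0.0], [-1.0, -0.0, 0.001]]
ang 158.44497365070254
1 178 -0.031 -0.006
2 198 -0.063 -0.002
3 218 -0.091 0.014
4 238 -0.112 0.037
5 258 -0.124 0.067
6 278 -0.124 0.099
7 298 -0.114 0.129
8 318 -0.095 0.154
9 338 -0.067 0.171
10 358 -0.036 0.177
11 378 -0.005 0.172
12 398 0.023 0.157
13 418 0.044 0.133
14 438 0.056 0.104
15 458 0.057 0.072
16 478 0.047 0.042
17 498 0.027 0.017
18 518 -0.0 0.0
```

View pics/c6.png

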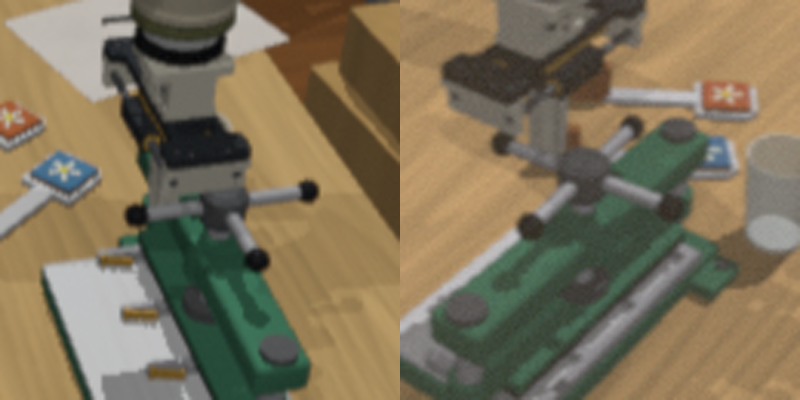

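>>> {"api": "apply_moves", "payload": {"series": [{"jaw": 1,"linear": [0,-0.031,-0.006],"roll": 0},{"jaw": 1,"linear": [0,-0.063,-0.002],"roll": 0},{"jaw": 1,"linear": [0,-0.091,0.014],"roll": 0},{"jaw": 1,"linear": [0,-0.112,0.037],"roll": 0},{"jaw": 1,"linear": [0,-0.124,0.067],"roll": 0},{"jaw": 1,"linear": [0,-0.124,0.099],"roll": 0},{"jaw": 1,"linear": [0,-0.114,0.129],"roll": 0},{"jaw": 1,"linear": [0,-0.095,0.154],"roll": 0},{"jaw": 1,"linear": [0,-0.067,0.171],"roll": 0},{"jaw": 1,"linear": [0,-0.036,0.177],"roll": 0}]}}

```text
t: 7.15
tool_pos: [0.7721, -0.0782, 0.1505]
orientation: [-0.002, 1.572, -0.006]
force: [-3.4, -11.0, 2.9]
opening: 0.0005
```

```bash
python3 arc.py 10 14
python3 - <<'E'
from h import *
# dark balls in side view
im,K,W=cam("side");np.savez("x.npz",im=im)
m=(im.max(2)<38).astype(np.uint8)[140:290,340:450]
n,l,s,c=cv2.connectedComponentsWithStats(m)
for i in range(1,n):
    if 12<s[i,4]<120: print(s[i,2:],np.round(c[i]+[340,140],1), np.round(onz(K,W,c[i]+[340,140],.19),3))
E
```

```text
t 7.15 pos [ 0.7721 -0.0782  0.1505] f [ -3.4 -11.    2.9] op 0.0005 q [-0.16  0.64  0.93 -0.    1.57 -1.73]
[[-0.002, 0.003, 1.0], [-0.005, 1.0, -0.003], [-1.0, -0.005, -0.002]]
ang -4.904109655233961
1 5 0.016 0.0
2 15 0.032 -0.002
3 25 0.047 -0.008
4 35 0.061 -0.016
5 45 0.073 -0.026
6 55 0.083 -0.038
7 65 0.091 -0.052
8 75 0.096 -0.067
9 85 0.099 -0.083
10 95 0.099 -0.099
11 105 0.096 -0.115
12 115 0.091 -0.13
13 125 0.083 -0.144
14 135 0.073 -0.156
[12 15 75] [405.9 170.8] [0.798 0.033 0.19 ]
[ 6  6 22] [373.4 177.2] [0.695 0.021 0.19 ]
[ 7  8 42] [368.5 201.9] [ 0.646 -0.084  0.19 ]
[ 6  6 32] [411.5 208.5] [ 0.748 -0.134  0.19 ]
```

>>> {"api": "apply_moves", "payload": {"series": [{"jaw": 1,"linear": [0,0.016,0],"roll": 0},{"jaw": 1,"linear": [0,0.032,-0.002],"roll": 0},{"jaw": 1,"linear": [0,0.047,-0.008],"roll": 0},{"jaw": 1,"linear": [0,0.061,-0.016],"roll": 0},{"jaw": 1,"linear": [0,0.073,-0.026],"roll": 0}]}}

```text
t: 7.82
tool_pos: [0.758, -0.0335, 0.1507]
orientation: [-0.003, 1.569, -0.007]
force: [3.5, -8.0, 2.0]
opening: 0.0006
```

```bash
python3 arc.py 10 10
```

```text
t 7.83 pos [ 0.758  -0.0335  0.1507] f [ 3.5 -8.   2. ] op 0.0006 q [-0.11  0.59  1.01 -0.01  1.54 -1.68]
[[0.001, 0.003, 1.0], [-0.006, 1.0, -0.003], [-1.0, -0.006, 0.001]]
ang 44.61895225748109
1 55 0.008 -0.015
2 65 0.016 -0.028
3 75 0.022 -0.043
4 85 0.025 -0.059
5 95 0.025 -0.075
6 105 0.022 -0.091
7 115 0.017 -0.106
8 125 0.009 -0.12
9 135 -0.001 -0.132
10 145 -0.014 -0.142
```

>>> {"api": "apply_moves", "payload": {"series": [{"jaw": 1,"linear": [0,0.008,-0.015],"roll": 0},{"jaw": 1,"linear": [0,0.016,-0.028],"roll": 0},{"jaw": 1,"linear": [0,0.022,-0.043],"roll": 0},{"jaw": 1,"linear": [0,0.025,-0.059],"roll": 0}]}}

```text
t: 8.32
tool_pos: [0.7254, -0.0206, 0.1521]
orientation: [-0.004, 1.563, -0.01]
force: [12.5, -6.8, 2.4]
opening: 0.0007
```

```bash
python3 arc.py 5 10
```

```text
t 8.32 pos [ 0.7254 -0.0206  0.1521] f [12.5 -6.8  2.4] op 0.0007 q [-0.09  0.48  1.15 -0.01  1.5  -1.66]
[[0.008, 0.004, 1.0], [-0.009, 1.0, -0.004], [-1.0, -0.009, 0.008]]
ang 81.52516274551769
1 87 0.003 -0.008
2 92 0.003 -0.016
3 97 0.003 -0.024
4 102 0.002 -0.031
5 107 -0.0 -0.039
6 112 -0.003 -0.047
7 117 -0.006 -0.054
8 122 -0.01 -0.061
9 127 -0.015 -0.068
10 132 -0.02 -0.074
```

>>> {"api": "apply_moves", "payload": {"series": [{"jaw": 1,"linear": [0,0.003,-0.008],"roll": 0},{"jaw": 1,"linear": [0,0.003,-0.016],"roll": 0},{"jaw": 1,"linear": [0,0.003,-0.024],"roll": 0}]}}

```text
t: 8.7
tool_pos: [0.7138, -0.02, 0.1531]
orientation: [-0.005, 1.556, -0.012]
force: [12.4, -1.8, 0.2]
opening: 0.0004
```

```bash
python3 arc.py 5 6
```

```text
t 8.7 pos [ 0.7138 -0.02    0.1531] f [12.4 -1.8  0.2] op 0.0004 q [-0.09  0.44  1.2  -0.01  1.49 -1.66]
[[0.014, 0.004, 1.0], [-0.01, 1.0, -0.004], [-1.0, -0.01, 0.014]]
ang 93.92691954834648
1 99 0.001 -0.008
2 104 -0.0 -0.016
3 109 -0.002 -0.024
4 114 -0.005 -0.031
5 119 -0.009 -0.038
6 124 -0.013 -0.045
```

>>> {"api": "apply_moves", "payload": {"series": [{"jaw": 1,"linear": [0,0.001,-0.008],"roll": 0},{"jaw": 1,"linear": [0,0,-0.016],"roll": 0},{"jaw": 1,"linear": [0,-0.002,-0.024],"roll": 0},{"jaw": 1,"linear": [0,-0.005,-0.031],"roll": 0}]}}

```text
t: 9.2
tool_pos: [0.7117, -0.0205, 0.1545]
orientation: [-0.004, 1.521, -0.007]
force: [102.5, 11.7, -43.2]
opening: 0.0001
```

```bash
python3 arc.py 5 6
python3 - <<'E'
from h import *
im,K,W=cam("side");im2,K2,W2=cam("scene");np.savez("x.npz",im=im,im2=im2)
for im,K,W,(x0,x1,y0,y1) in [(im,K,W,(340,450,130,290)),(im2,K2,W2,(290,400,175,270))]:
    m=(im.max(2)<42).astype(np.uint8)[y0:y1,x0:x1]
    n,l,s,c=cv2.connectedComponentsWithStats(m)
    for i in range(1,n):
        if 12<s[i,4]<120: print(s[i,2:],np.round(c[i]+[x0,y0],1), np.round(onz(K,W,c[i]+[x0,y0],.203),3))
E
```

```text
t 9.2 pos [ 0.7117 -0.0205  0.1545] f [102.5  11.7 -43.2] op 0.0001 q [-0.1   0.4   1.25 -0.    1.44 -1.67]
[[0.05, 0.002, 0.999], [-0.007, 1.0, -0.001], [-0.999, -0.007, 0.05]]
ang 96.23786221853092
1 101 0.002 -0.008
2 106 -0.0 -0.016
3 111 -0.003 -0.024
4 116 -0.006 -0.031
5 121 -0.01 -0.038
6 126 -0.014 -0.045
[ 6  6 26] [370.1 177.2] [0.679 0.006 0.203]
[ 8  8 50] [372.3 202.8] [ 0.649 -0.105  0.203]
[ 7  6 31] [416.1 204.9] [ 0.758 -0.137  0.203]
```

>>> {"api": "apply_moves", "payload": {"series": [{"jaw": 1,"linear": [0,0,0.015],"roll": 0},{"jaw": 1,"linear": [0,0,0.03],"roll": 0},{"jaw": 1,"linear": [-0.07,0,0.03],"roll": 0},{"jaw": 1,"linear": [-0.14,0,0.03],"roll": 0},{"jaw": 1,"linear": [-0.14,0,0.03],"roll": 0}]}}

```text
t: 9.93
tool_pos: [0.7273, -0.0204, 0.245]
orientation: [-0.005, 1.514, -0.008]
force: [-0.0, -0.0, 0.6]
opening: 0.0006
```

Run:
```python
from h import *
st()
im,K,W=cam("side");im2,K2,W2=cam("scene")
cv2.imwrite("pics/a.png",im[130:290,320:450]);S=[]
for im,K,W,(x0,x1,y0,y1) in [(im,K,W,(340,450,130,290)),(im2,K2,W2,(290,400,175,270))]:
    m=(im.max(2)<42).astype(np.uint8)[y0:y1,x0:x1]
    n,l,s,c=cv2.connectedComponentsWithStats(m)
    for i in range(1,n):
        if 12<s[i,4]<120: p=onz(K,W,c[i]+[x0,y0],.204);v=p[:2]-[.7175,-.0735];print(s[i,2:],np.round(c[i]+[x0,y0],1), np.round(p,3),np.linalg.norm(v).round(3),np.degrees(np.arctan2(v[1],v[0])).round(1))
```

```text
t 9.93 pos [ 0.7273 -0.0204  0.245 ] f [-0.  -0.   0.6] op 0.0006 q [-0.1   0.41  1.08 -0.    1.6  -1.67]
[[0.057, 0.002, 0.998], [-0.008, 1.0, -0.002], [-0.998, -0.008, 0.057]]
[11  8 45] [384.6 132.1] [0.801 0.234 0.204] 0.318 74.8
[ 6  6 26] [370.  177.4] [0.678 0.004 0.204] 0.087 117.2
[ 4  6 14] [412.6 179.5] [ 0.791 -0.03   0.204] 0.086 30.7
[ 8  8 47] [372.4 203. ] [ 0.648 -0.107  0.204] 0.077 -153.9
[ 7  6 33] [416.  204.8] [ 0.757 -0.138  0.204] 0.076 -58.4
[ 7  6 14] [383.  226.6] [ 0.644 -0.202  0.204] 0.148 -119.6
```

>>> {"api": "apply_moves", "payload": {"series": [{"jaw": 1,"linear": [0,-0.09,-0.025],"roll": 0},{"jaw": 1,"linear": [0,-0.177,-0.05],"roll": 0},{"jaw": 1,"linear": [0,-0.177,-0.05],"roll": 0},{"jaw": 1,"linear": [0.08,-0.177,-0.05],"roll": 0},{"jaw": 1,"linear": [0.155,-0.177,-0.05],"roll": 0},{"jaw": 1,"linear": [0.155,-0.177,-0.05],"roll": 0},{"jaw": 1,"linear": [0.155,-0.177,-0.03],"roll": 0},{"jaw": 1,"linear": [0.155,-0.177,-0.01],"roll": 0},{"jaw": 1,"linear": [0.155,-0.177,0.0],"roll": 0}]}}

```text
t: 11.15
tool_pos: [0.7262, -0.1262, 0.1489]
orientation: [-0.004, 1.53, -0.006]
force: [-43.1, 3.5, 18.5]
opening: 0.0005
```

```bash
python3 -c "from h import *
st()"
```

```text
t 11.15 pos [ 0.7262 -0.1262  0.1489] f [-43.1   3.5  18.5] op 0.0005 q [-0.24  0.48  1.16  0.    1.46 -1.81]
[[0.041, 0.001, 0.999], [-0.007, 1.0, -0.001], [-0.999, -0.007, 0.041]]
```

>>> {"api": "apply_moves", "payload": {"series": [{"jaw": 1,"linear": [0,0,0.01],"roll": 0},{"jaw": 1,"linear": [0,0,0.018],"roll": 0}]}}

```text
t: 11.4
tool_pos: [0.7256, -0.1258, 0.149]
orientation: [-0.003, 1.556, -0.005]
force: [-77.1, 2.4, 27.4]
opening: 0.0004
```

>>> {"api": "apply_moves", "payload": {"series": [{"jaw": 1,"linear": [0,0,0.01],"roll": 0},{"jaw": 1,"linear": [0,0,0.018],"roll": 0}]}}

```text
t: 11.65
tool_pos: [0.7242, -0.1256, 0.1492]
orientation: [-0.002, 1.583, -0.003]
force: [-81.8, 1.9, 29.9]
opening: 0.0002
```

```bash
python3 -c "from h import *
st()"
```

```text
t 11.65 pos [ 0.7242 -0.1256  0.1492] f [-81.8   1.9  29.9] op 0.0002 q [-0.24  0.54  1.08 -0.01  1.53 -1.81]
[[-0.013, 0.001, 1.0], [-0.003, 1.0, -0.001], [-1.0, -0.003, -0.013]]
```

>>> {"api": "apply_moves", "payload": {"series": [{"jaw": 1,"linear": [0,0,-0.015],"roll": 0},{"jaw": 1,"linear": [0,0,-0.03],"roll": 0},{"jaw": 1,"linear": [-0.1,0,-0.03],"roll": 0},{"jaw": 1,"linear": [-0.2,0,-0.03],"roll": 0},{"jaw": 1,"linear": [-0.2,0.08,-0.08],"roll": 0},{"jaw": 0,"linear": [-0.2,0.16,-0.13],"roll": 0},{"jaw": 0,"linear": [-0.2,0.24,-0.19],"roll": 0},{"jaw": 0,"linear": [-0.2,0.32,-0.24],"roll": 0},{"jaw": 0,"linear": [-0.2,0.4,-0.3],"roll": 0},{"jaw": 0,"linear": [-0.2,0.48,-0.34],"roll": 0},{"jaw": 0,"linear": [-0.2,0.543,-0.373],"roll": 0},{"jaw": 0,"linear": [-0.2,0.543,-0.373],"roll": 0},{"jaw": 0,"linear": [-0.2,0.543,-0.373],"roll": 0}]}}

```text
t: 13.28
tool_pos: [0.5028, 0.2008, 0.2718]
orientation: [-0.002, 1.582, -0.003]
force: [0.4, -0.1, 0.4]
opening: 0.0464
```

Run:
```python
from h import *
st()
im,K,W=cam("wrist");np.savez("w1.npz",im=im,K=K,W=W);cv2.imwrite("pics/w1.png",im)
```

```text
t 13.28 pos [0.5028 0.2008 0.2718] f [ 0.4 -0.1  0.4] op 0.0464 q [ 0.29 -0.04  1.53  0.    1.66 -1.29]
[[-0.011, 0.0, 1.0], [-0.003, 1.0, -0.0], [-1.0, -0.003, -0.011]]
```

View pics/w1.png

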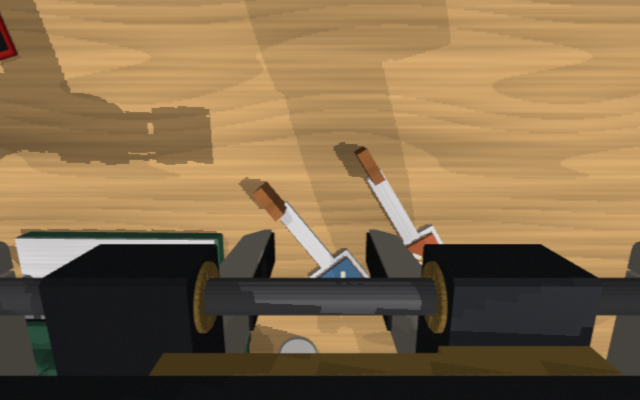

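```bash
cat > trays.py <<'E'
from h import *
def neck(im,K,W,box):
    x0,x1,y0,y1=box
    h=cv2.cvtColor(im,cv2.COLOR_BGR2HSV)[y0:y1,x0:x1]
    m=((h[...,1]<40)&(h[...,2]>150)).astype(np.uint8)
    n,l,s,c=cv2.connectedComponentsWithStats(m);i=1+np.argmax(s[1:,4])
    v,u=np.nonzero(l==i)
    P=np.array([onz(K,W,(a+x0,b+y0),.008)[:2] for a,b in zip(u,v)]);c=P.mean(0);w,V=np.linalg.eigh(np.cov((P-c).T));d=V[:,1]*np.sign(V[0,1]);t=(P-c)@d
    return c,d,t.min(),t.max(),np.sqrt(12*w[0]),len(P)
E
python3 - <<'E'
from trays import *
D=np.load("w1.npz");im,K,W=D["im"],D["K"],D["W"]
S=np.load("side0.npz")
for n,b in [("blue",(284,325,200,262)),("red",(368,412,175,238))]:
    c,d,a,e,w,N=neck(im,K,W,b);print(n,"yaw",np.degrees(np.arctan2(d[1],d[0])).round(2),"handle end of neck",c+d*a,"width",w,"len",e-a,N," handle ctr~",c+d*(a-.022))
# handle masks: brown dark; centroid of top face
h=cv2.cvtColor(im,cv2.COLOR_BGR2HSV)
for n,b in [("blue",(245,295,175,225)),("red",(350,390,143,190))]:
    x0,x1,y0,y1=b;m=((h[y0:y1,x0:x1,0]<14)&(h[y0:y1,x0:x1,1]>120)&(h[y0:y1,x0:x1,2]<190)).astype(np.uint8)
    k,l,s,c=cv2.connectedComponentsWithStats(m);i=1+np.argmax(s[1:,4]);cn=cv2.findContours((l==i).astype(np.uint8),0,2)[0][0]
    q=cv2.approxPolyDP(cn,2.5,True)[:,0]+[x0,y0];print(n,q.tolist(),s[i,4])
    for u in q: print("  z46",onz(K,W,u,.046)[:2].round(4),"z0",onz(K,W,u,0)[:2].round(4))
E
```

```text
blue yaw 35.51 handle end of neck [0.55283425 0.14773755] width 0.02154988834041743 len 0.09883991903124789 938  handle ctr~ [0.53492626 0.1349585 ]
red yaw 32.31 handle end of neck [0.51313052 0.27058082] width 0.02191047512021744 len 0.10044389758078767 1011  handle ctr~ [0.49453751 0.25882072]
blue [[265, 183], [253, 194], [276, 219], [283, 213], [283, 202]] 596
  z46 [0.5155 0.133 ] z0 [0.5239 0.1255]
  z46 [0.5291 0.1178] z0 [0.5391 0.1086]
  z46 [0.5609 0.1451] z0 [0.5744 0.1389]
  z46 [0.5532 0.154 ] z0 [0.5658 0.1487]
  z46 [0.5392 0.1543] z0 [0.5503 0.1491]
red [[362, 147], [355, 152], [377, 183], [383, 178]] 439
  z46 [0.4721 0.2496] z0 [0.4757 0.255 ]
  z46 [0.478  0.2414] z0 [0.4822 0.246 ]
  z46 [0.5154 0.269 ] z0 [0.5238 0.2766]
  z46 [0.5092 0.276 ] z0 [0.517  0.2844]
```

>>> {"api": "apply_moves", "payload": {"series": [{"jaw": 0,"linear": [0.06,-0.06,0.03],"roll": -0.3},{"jaw": 0,"linear": [0.12,-0.11,0.054],"roll": -0.6},{"jaw": 0,"linear": [0.12,-0.11,0.054],"roll": -1},{"jaw": 0,"linear": [0.12,-0.11,0.054],"roll": -1},{"jaw": 0,"linear": [0.12,-0.11,0.054],"roll": -1}]}}

```text
t: 13.95
tool_pos: [0.535, 0.1336, 0.2001]
orientation: [-0.407, 1.543, 0.406]
force: [0.6, 0.3, -0.3]
opening: 0.0462
```

>>> {"api": "apply_moves", "payload": {"series": [{"jaw": 0,"linear": [0,0,0],"roll": -0.2},{"jaw": 0,"linear": [0,0,0],"roll": -0.2}]}}

```text
t: 14.2
tool_pos: [0.5355, 0.1339, 0.201]
orientation: [-0.486, 1.525, 0.486]
force: [-1.0, -0.3, -0.1]
opening: 0.047
```

```bash
cat > go.py <<'E'
import sys
from h import *
# usage: go.py x y z yaw ; prints rows' numbers
s=st();M=R.from_rotvec(s["orientation"]).as_matrix()
x,y,z,yaw=map(float,sys.argv[1:5])
yt=M[:,1];cur=np.degrees(np.arctan2(yt[1],yt[0]))-90
print("yaw",cur.round(2),"lin",np.round(M.T@(np.array([x,y,z])-s["tool_pos"])/.6,3),"roll",round(-(yaw-cur)/30,3))
E
python3 go.py .535 .135 -.008 36
python3 - <<'E'
from h import *
im,K,W=cam("wrist");np.savez("w2.npz",im=im,K=K,W=W);cv2.imwrite("pics/w2.png",im)
E
```

```text
t 14.2 pos [0.5355 0.1339 0.201 ] f [-1.  -0.3 -0.1] op 0.047 q [ 0.15  0.01  1.61 -0.    1.53 -2.04]
[[-0.008, -0.581, 0.814], [-0.003, 0.814, 0.581], [-1.0, 0.003, -0.009]]
yaw 35.52 lin [0.348 0.001 0.003] roll -0.016
```

View pics/w2.png

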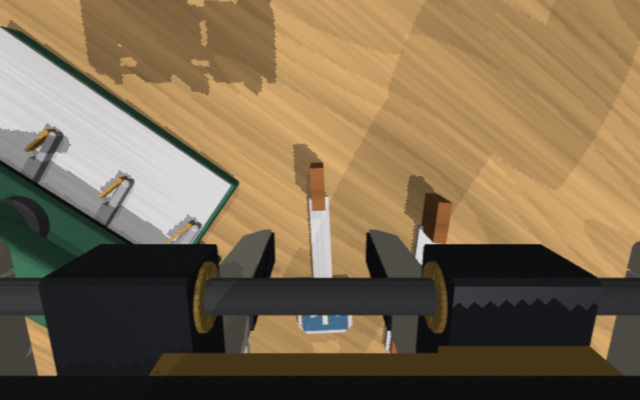

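Run:
```python
from trays import *
D=np.load("w2.npz");im,K,W=D["im"],D["K"],D["W"]
c,d,a,e,w,N=neck(im,K,W,(300,340,195,290));print("yaw",np.degrees(np.arctan2(d[1],d[0])).round(2),"w",w,"len",e-a,N,"handle",c+d*(a-.022), c+d*a)
h=cv2.cvtColor(im,cv2.COLOR_BGR2HSV)
x0,x1,y0,y1=(300,335,150,215);g=h[y0:y1,x0:x1];m=((g[...,0]<14)&(g[...,1]>120)&(g[...,2]<190)).astype(np.uint8)
k,l,s,cc=cv2.connectedComponentsWithStats(m);i=1+np.argmax(s[1:,4]);v,u=np.nonzero(l==i)
for q in [(u[v<v.min()+2].mean()+x0,v.min()+y0),(u.mean()+x0,v.mean()+y0),(u[v>v.max()-2].mean()+x0,v.max()+y0)]: print(q,onz(K,W,q,.046)[:2])
```

```text
yaw 38.08 w 0.022818567500187275 len 0.09921633867560231 1345 handle [0.53712805 0.13182372] [0.5544464  0.14539114]
(np.float64(316.63157894736844), np.int64(163)) [0.52088796 0.11926229]
(np.float64(317.0205831903945), np.float64(186.27958833619212)) [0.53983169 0.13321583]
(np.float64(318.5), np.int64(209)) [0.55825026 0.14818083]
```

>>> {"api": "apply_moves", "payload": {"series": [{"jaw": 0,"linear": [0.1,-0.004,0.002],"roll": -0.076},{"jaw": 0,"linear": [0.2,-0.004,0.002],"roll": -0.076},{"jaw": 0,"linear": [0.28,-0.004,0.002],"roll": -0.076},{"jaw": 0,"linear": [0.32,-0.004,0.002],"roll": -0.076},{"jaw": 0,"linear": [0.345,-0.004,0.002],"roll": -0.076},{"jaw": 0,"linear": [0.345,-0.004,0.002],"roll": -0.076}]}}

```text
t: 15.0
tool_pos: [0.5354, 0.1321, -0.0067]
orientation: [-0.515, 1.519, 0.516]
force: [0.6, 0.9, 0.4]
opening: 0.0465
```

```bash
python3 -c "from h import *
st()"
```

```text
t 15.0 pos [ 0.5354  0.1321 -0.0067] f [0.6 0.9 0.4] op 0.0465 q [ 0.15  0.21  1.79 -0.    1.15 -2.08]
[[-0.01, -0.611, 0.791], [-0.003, 0.792, 0.611], [-1.0, 0.004, -0.01]]
```

>>> {"api": "apply_moves", "payload": {"force": 60, "series": [{"jaw": 1,"linear": [0,0,0],"roll": 0},{"jaw": 1,"linear": [0,0,0],"roll": 0},{"jaw": 1,"linear": [0,0,0],"roll": 0},{"jaw": 1,"linear": [0,0,0],"roll": 0},{"jaw": 1,"linear": [-0.03,0,0],"roll": 0},{"jaw": 1,"linear": [-0.06,0,0],"roll": 0},{"jaw": 1,"linear": [-0.1,0,0],"roll": 0},{"jaw": 1,"linear": [-0.1,0,0],"roll": 0}]}}

```text
t: 16.0
tool_pos: [0.5386, 0.1327, 0.0568]
orientation: [-0.516, 1.514, 0.515]
force: [-0.1, 0.1, -1.5]
opening: 0.0138
```

```bash
python3 go.py .4475 -.0697 .05 -.8;  python3 - <<'E'
from h import *
im,K,W=cam("side");np.savez("x.npz",im=im,K=K,W=W)
hs=cv2.cvtColor(im,cv2.COLOR_BGR2HSV)
m=((hs[...,0]>95)&(hs[...,0]<115)&(hs[...,1]>120)&(hs[...,2]>70)).astype(np.uint8);m[:150]=0;m[280:]=0
n,l,s,c=cv2.connectedComponentsWithStats(m);i=1+np.argmax(s[1:,4]);print(s[i],c[i])
for z in (.04,.06,.075): print(z,onz(K,W,c[i],z))
E
```

```text
t 16.0 pos [0.5386 0.1327 0.0568] f [-0.1  0.1 -1.5] op 0.0138 q [ 0.15  0.13  1.76 -0.    1.26 -2.08]
[[-0.004, -0.611, 0.792], [-0.002, 0.792, 0.611], [-1.0, 0.001, -0.005]]
yaw 37.67 lin [ 0.013 -0.174 -0.326] roll 1.282
[341 183   7   3   7] [344.         184.57142857]
0.04 [0.66589052 0.20010545 0.04      ]
0.06 [0.65752358 0.17396729 0.06      ]
0.075 [0.65124838 0.15436367 0.075     ]
```

>>> {"api": "apply_moves", "payload": {"series": [{"jaw": 1,"linear": [-0.03,0.05,-0.06],"roll": 0.2},{"jaw": 1,"linear": [-0.04,0.092,-0.119],"roll": 0.4},{"jaw": 1,"linear": [-0.04,0.04,-0.16],"roll": 0.6},{"jaw": 1,"linear": [-0.04,-0.02,-0.2],"roll": 0.8},{"jaw": 1,"linear": [-0.04,-0.08,-0.25],"roll": 1},{"jaw": 1,"linear": [-0.04,-0.13,-0.29],"roll": 1},{"jaw": 1,"linear": [-0.04,-0.174,-0.326],"roll": 1},{"jaw": 1,"linear": [-0.04,-0.174,-0.326],"roll": 1}]}}

```text
t: 17.05
tool_pos: [0.4456, -0.0714, 0.0793]
orientation: [-0.104, 1.577, 0.101]
force: [-0.4, 0.3, -1.9]
opening: 0.0139
```

>>> {"api": "apply_moves", "payload": {"series": [{"jaw": 1,"linear": [0,0,0],"roll": 0.15},{"jaw": 1,"linear": [0,0,0],"roll": 0.282},{"jaw": 1,"linear": [0,0,0],"roll": 0.282}]}}

```text
t: 17.42
tool_pos: [0.4451, -0.0705, 0.0785]
orientation: [0.011, 1.58, -0.014]
force: [0.1, 0.6, -2.7]
opening: 0.0137
```

```bash
python3 go.py .4475 -.0697 .06 -.8;  python3 - <<'E'
from h import *
im,K,W=cam("wrist");np.savez("w3.npz",im=im,K=K,W=W)
im2,K2,W2=cam("side");np.savez("x.npz",im=im2,K=K2,W=W2)
cv2.imwrite("pics/w3.png",np.vstack([cv2.resize(im[150:350,120:520],(560,280)),cv2.resize(im2[160:320,260:440],(360,320)) if 0 else cv2.copyMakeBorder(cv2.resize(im2[170:300,260:440],(440,318)),0,0,0,120,0)]))
E
```

```text
t 17.43 pos [ 0.4451 -0.0705  0.0785] f [ 0.1  0.6 -2.7] op 0.0137 q [-0.27 -0.18  2.02 -0.    1.31 -1.82]
[[-0.009, 0.016, 1.0], [-0.002, 1.0, -0.016], [-1.0, -0.002, -0.009]]
yaw -0.92 lin [0.031 0.001 0.004] roll -0.004
```

View pics/w3.png

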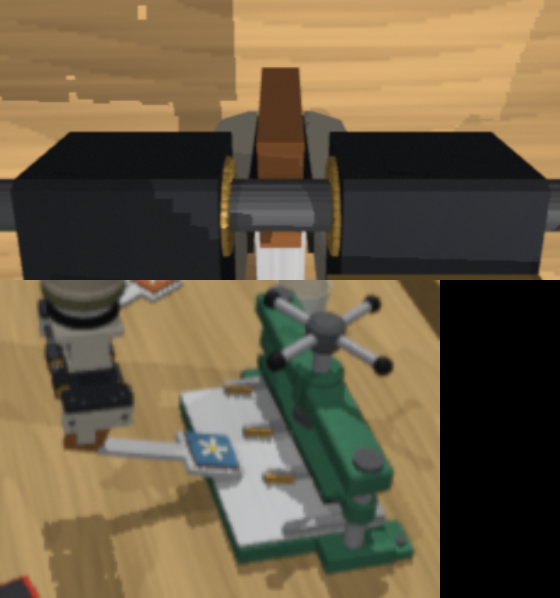

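```bash
cat > tile.py <<'E'
from h import *
def tile(im,col,box=None):
    hs=cv2.cvtColor(im,cv2.COLOR_BGR2HSV);H=hs[...,0]
    m=((H>95)&(H<118)&(hs[...,1]>110)&(hs[...,2]>60)) if col=="blue" else ((H<10)&(hs[...,1]>140)&(hs[...,2]>120))
    m=m.astype(np.uint8)
    if box: k=np.zeros_like(m);k[box[2]:box[3],box[0]:box[1]]=1;m*=k
    m=cv2.morphologyEx(m,cv2.MORPH_CLOSE,np.ones((5,5)))
    n,l,s,c=cv2.connectedComponentsWithStats(m);i=1+np.argmax(s[1:,4])
    q=cv2.minAreaRect(np.argwhere(l==i)[:,::-1].astype(np.float32));return s[i],c[i],q
E
python3 - <<'E'
from tile import *
D=np.load("x.npz");s,c,q=tile(D["im"],"blue",(320,380,210,260));print(s,c)
for z in (.085,.099): print(z,onz(D["K"],D["W"],c,z))
D=np.load("w3.npz");im=D["im"];hs=cv2.cvtColor(im,cv2.COLOR_BGR2HSV)
E
```

```text
[337 231  20  15 125] [346.12 239.48]
0.085 [ 0.58447001 -0.10539901  0.085     ]
0.099 [ 0.57959062 -0.11984342  0.099     ]
```

>>> {"api": "apply_moves", "payload": {"force": 60, "series": [{"jaw": 1,"linear": [0.03,0,0.004],"roll": 0},{"jaw": 1,"linear": [0.06,0,0.004],"roll": 0},{"jaw": 1,"linear": [0.08,0,0.004],"roll": 0},{"jaw": 1,"linear": [0.091,0,0.004],"roll": 0},{"jaw": 1,"linear": [0.091,0,0.004],"roll": 0}]}}

```text
t: 18.15
tool_pos: [0.4473, -0.0708, 0.0242]
orientation: [0.01, 1.58, -0.013]
force: [-1.7, -0.4, 1.1]
opening: 0.0138
```

Run:
```python
from tile import *
st()
im,K,W=cam("side");s,c,q=tile(im,"blue",(320,400,200,270));print(s,c)
for z in (.034,.044,.054): print(z,onz(K,W,c,z))
im2,K2,W2=cam("wrist");cv2.imwrite("pics/w4.png",np.vstack([im2[160:400,100:540][:200],cv2.resize(im[185:285,280:420],(440,314),interpolation=cv2.INTER_CUBIC)]))
```

```text
t 18.15 pos [ 0.4473 -0.0708  0.0242] f [-1.7 -0.4  1.1] op 0.0138 q [-0.27 -0.1   2.05 -0.    1.2  -1.82]
[[-0.009, 0.014, 1.0], [-0.002, 1.0, -0.014], [-1.0, -0.002, -0.009]]
[341 235  21  14 152] [350.97368421 241.60526316]
0.034 [ 0.61350968 -0.06435502  0.034     ]
0.044 [ 0.60990551 -0.0745503   0.044     ]
0.054 [ 0.60630135 -0.08474558  0.054     ]
```

View pics/w4.png

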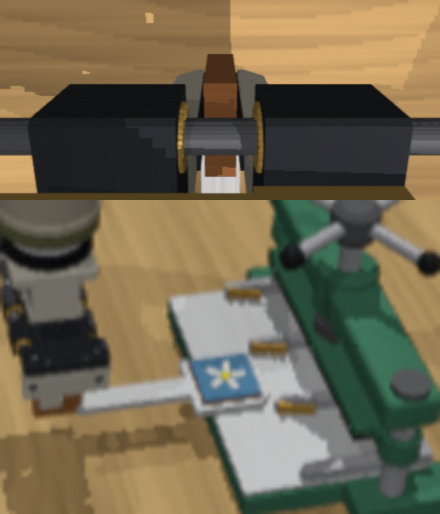

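>>> {"api": "apply_moves", "payload": {"series": [{"jaw": 1,"linear": [0,0,0.017],"roll": 0},{"jaw": 1,"linear": [0,0,0.034],"roll": 0},{"jaw": 1,"linear": [0,0,0.051],"roll": 0},{"jaw": 1,"linear": [0,0,0.068],"roll": 0},{"jaw": 1,"linear": [0,0,0.085],"roll": 0},{"jaw": 1,"linear": [0,0,0.1],"roll": 0},{"jaw": 1,"linear": [0,0,0.1],"roll": 0}]}}

```text
t: 19.12
tool_pos: [0.5081, -0.0716, 0.0241]
orientation: [0.01, 1.58, -0.013]
force: [-4.7, 1.3, 5.0]
opening: 0.0138
```

Run:
```python
from tile import *
st()
im,K,W=cam("side");s,c,q=tile(im,"blue",(330,420,190,270));print(s,c)
for z in (.044,): print(z,onz(K,W,c,z))
```

```text
t 19.12 pos [ 0.5081 -0.0716  0.0241] f [-4.7  1.3  5. ] op 0.0138 q [-0.24  0.07  1.89 -0.    1.2  -1.79]
[[-0.009, 0.014, 1.0], [-0.002, 1.0, -0.014], [-1.0, -0.002, -0.009]]
[361 231  22  15 154] [371.62337662 238.20779221]
0.044 [ 0.6721692  -0.07311122  0.044     ]
```

>>> {"api": "apply_moves", "payload": {"series": [{"jaw": 1,"linear": [0,0,0.015],"roll": 0},{"jaw": 1,"linear": [0,0,0.03],"roll": 0},{"jaw": 1,"linear": [0,0,0.045],"roll": 0},{"jaw": 1,"linear": [0,0,0.06],"roll": 0},{"jaw": 1,"linear": [0,0,0.065],"roll": 0},{"jaw": 1,"linear": [0,0,0.065],"roll": 0}]}}

```text
t: 19.92
tool_pos: [0.5466, -0.072, 0.0241]
orientation: [0.009, 1.582, -0.012]
force: [-12.4, 1.9, 11.1]
opening: 0.0135
```

Run:
```python
from h import *
st()
```

```text
t 19.93 pos [ 0.5466 -0.072   0.0241] f [-12.4   1.9  11.1] op 0.0135 q [-0.22  0.17  1.78 -0.    1.21 -1.78]
[[-0.012, 0.014, 1.0], [-0.002, 1.0, -0.014], [-1.0, -0.002, -0.012]]
```

>>> {"api": "apply_moves", "payload": {"series": [{"jaw": 1,"linear": [0,0,0.007],"roll": 0},{"jaw": 1,"linear": [0,0,0.013],"roll": 0},{"jaw": 1,"linear": [0,0,0.013],"roll": 0}]}}

```text
t: 20.3
tool_pos: [0.554, -0.072, 0.0242]
orientation: [0.009, 1.585, -0.012]
force: [-10.1, 0.3, 8.6]
opening: 0.0137
```

Run:
```python
from h import *
st()
```

```text
t 20.3 pos [ 0.554  -0.072   0.0242] f [-10.1   0.3   8.6] op 0.0137 q [-0.22  0.19  1.76 -0.    1.21 -1.77]
[[-0.014, 0.014, 1.0], [-0.002, 1.0, -0.014], [-1.0, -0.002, -0.014]]
```

>>> {"api": "apply_moves", "payload": {"series": [{"jaw": 1,"linear": [0,0,0.005],"roll": 0},{"jaw": 1,"linear": [0,0,0.005],"roll": 0}]}}

```text
t: 20.55
tool_pos: [0.5542, -0.0719, 0.024]
orientation: [0.009, 1.592, -0.012]
force: [-22.9, 0.2, 16.8]
opening: 0.0139
```

>>> {"api": "apply_moves", "payload": {"series": [{"jaw": 1,"linear": [0,0,0.006],"roll": 0},{"jaw": 1,"linear": [0,0,0.006],"roll": 0}]}}

```text
t: 20.8
tool_pos: [0.5544, -0.0719, 0.0239]
orientation: [0.01, 1.6, -0.011]
force: [-23.9, -0.1, 19.2]
opening: 0.0139
```

Run:
```python
from h import *
st()
```

```text
t 20.8 pos [ 0.5544 -0.0719  0.0239] f [-23.9  -0.1  19.2] op 0.0139 q [-0.22  0.2   1.74 -0.01  1.23 -1.77]
[[-0.029, 0.013, 0.999], [-0.001, 1.0, -0.013], [-1.0, -0.001, -0.029]]
```

>>> {"api": "apply_moves", "payload": {"series": [{"jaw": 0.3,"linear": [0,0,0],"roll": 0},{"jaw": 0.3,"linear": [0,0,0],"roll": 0},{"jaw": 0.3,"linear": [0,0,0],"roll": 0},{"jaw": 0.3,"linear": [-0.06,0,0],"roll": 0},{"jaw": 0.3,"linear": [-0.14,0,0],"roll": 0},{"jaw": 0.3,"linear": [-0.22,0,-0.02],"roll": 0},{"jaw": 0,"linear": [-0.3,0.06,-0.05],"roll": 0},{"jaw": 0,"linear": [-0.3,0.15,-0.08],"roll": -0.1},{"jaw": 0,"linear": [-0.3,0.24,-0.1],"roll": -0.3},{"jaw": 0,"linear": [-0.3,0.33,-0.11],"roll": -0.6},{"jaw": 0,"linear": [-0.3,0.42,-0.11],"roll": -0.9},{"jaw": 0,"linear": [-0.3,0.5,-0.11],"roll": -1},{"jaw": 0,"linear": [-0.3,0.55,-0.11],"roll": -1},{"jaw": 0,"linear": [-0.3,0.55,-0.11],"roll": -1},{"jaw": 0,"linear": [-0.3,0.55,-0.11],"roll": -1}]}}

```text
t: 22.68
tool_pos: [0.4982, 0.2586, 0.2052]
orientation: [-0.397, 1.562, 0.407]
force: [1.0, 0.0, -1.0]
opening: 0.0463
```

Run:
```python
from tile import *
st()
im,K,W=cam("wrist");np.savez("w5.npz",im=im,K=K,W=W)
im2,K2,W2=cam("side");s,c,q=tile(im2,"blue",(330,420,190,270));print(s,c)
s,c,q=tile(im2,"red",(270,370,130,230));print("red tile",s,c,onz(K2,W2,c,.014))
cv2.imwrite("pics/w5.png",np.vstack([im[100:360,100:540],cv2.resize(im2[160:270,280:420],(440,345),interpolation=cv2.INTER_CUBIC)]))
```

```text
t 22.68 pos [0.4982 0.2586 0.2052] f [ 1.  0. -1.] op 0.0463 q [ 0.38  0.05  1.56  0.01  1.56 -1.7 ]
[[-0.029, -0.489, 0.872], [-0.001, 0.872, 0.489], [-1.0, 0.013, -0.026]]
[377 231   6  12  21] [379.38095238 237.0952381 ]Traceback (most recent call last):
  File "<stdin>", line 5, in <module>
  File "tile.py", line 8, in tile
    n,l,s,c=cv2.connectedComponentsWithStats(m);i=1+np.argmax(s[1:,4])
                                                    ~~~~~~~~~^^^^^^^^^
    return _wrapfunc(a, 'argmax', axis=axis, out=out, **kwds)
    return bound(*args, **kwds)
ValueError: attempt to get argmax of an empty sequence
```

Run:
```python
from h import *
D=np.load("w5.npz");im=D["im"];im2,K2,W2=cam("side");np.savez("x.npz",im=im2,K=K2,W=W2)
cv2.imwrite("pics/w5.png",np.vstack([im[100:360,100:540],cv2.resize(im2[160:270,280:420],(440,340),interpolation=cv2.INTER_CUBIC)]))
```

```text
(no output)
```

View pics/w5.png

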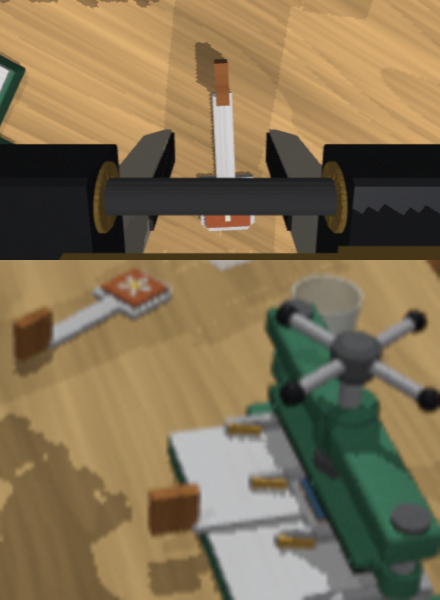

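```bash
python3 - <<'E'
from trays import *
D=np.load("w5.npz");im,K,W=D["im"],D["K"],D["W"]
c,d,a,e,w,N=neck(im,K,W,(300,350,192,276));print("yaw",np.degrees(np.arctan2(d[1],d[0])).round(2),"w",w,"len",e-a,N,"handle",c+d*(a-.022), c+d*a)
h=cv2.cvtColor(im,cv2.COLOR_BGR2HSV)
x0,x1,y0,y1=(305,340,150,215);g=h[y0:y1,x0:x1];m=((g[...,0]<14)&(g[...,1]>120)&(g[...,2]<190)).astype(np.uint8)
k,l,s,cc=cv2.connectedComponentsWithStats(m);i=1+np.argmax(s[1:,4]);v,u=np.nonzero(l==i)
for q in [(u[v<v.min()+2].mean()+x0,v.min()+y0),(u.mean()+x0,v.mean()+y0),(u[v>v.max()-2].mean()+x0,v.max()+y0)]: print(q,onz(K,W,q,.046)[:2])
E
python3 go.py .497 .258 -.008 31
```

```text
yaw 32.04 w 0.02275516152366755 len 0.10039889617424999 1388 handle [0.49172911 0.25811248] [0.51037887 0.26978238]
(np.float64(319.8181818181818), np.int64(159)) [0.47423067 0.24693698]
(np.float64(321.408273381295), np.float64(181.90827338129498)) [0.49373225 0.25972173]
(np.float64(322.5), np.int64(204)) [0.51329556 0.27200335]
t 22.82 pos [0.4984 0.258  0.2054] f [ 0.4 -0.7  1.5] op 0.0466 q [ 0.38  0.05  1.56  0.01  1.56 -1.7 ]
[[-0.029, -0.487, 0.873], [-0.001, 0.873, 0.487], [-1.0, 0.013, -0.026]]
yaw 29.16 lin [ 0.355 -0.004  0.007] roll -0.061
```

>>> {"api": "apply_moves", "payload": {"series": [{"jaw": 0,"linear": [0.1,0.002,0.019],"roll": -0.1},{"jaw": 0,"linear": [0.2,0.002,0.019],"roll": -0.1},{"jaw": 0,"linear": [0.28,0.002,0.019],"roll": -0.1},{"jaw": 0,"linear": [0.33,0.002,0.019],"roll": -0.1},{"jaw": 0,"linear": [0.355,0.002,0.019],"roll": -0.1},{"jaw": 0,"linear": [0.355,0.002,0.019],"roll": -0.1}]}}

```text
t: 23.58
tool_pos: [0.5012, 0.2638, -0.0082]
orientation: [-0.435, 1.556, 0.447]
force: [0.3, -0.3, 0.2]
opening: 0.0463
```

>>> {"api": "apply_moves", "payload": {"force": 60, "series": [{"jaw": 1,"linear": [0,0,0],"roll": 0},{"jaw": 1,"linear": [0,0,0],"roll": 0},{"jaw": 1,"linear": [0,0,0],"roll": 0},{"jaw": 1,"linear": [0,0,0],"roll": 0},{"jaw": 1,"linear": [-0.03,0,0],"roll": 0},{"jaw": 1,"linear": [-0.06,0,0],"roll": 0},{"jaw": 1,"linear": [-0.1,0,0],"roll": 0},{"jaw": 1,"linear": [-0.14,0,0],"roll": 0},{"jaw": 1,"linear": [-0.14,0,0],"roll": 0}]}}

```text
t: 24.7
tool_pos: [0.5061, 0.2648, 0.0794]
orientation: [-0.435, 1.55, 0.447]
force: [0.0, 0.5, -2.7]
opening: 0.0134
```

```bash
python3 go.py .4545 .0125 .08 -.8
python3 - <<'E'
from tile import *
im,K,W=cam("side");s,c,q=tile(im,"red",(290,370,110,230));print(s,c)
for z in (.06,.08,.1):print(onz(K,W,c,z))
E
```

```text
t 24.7 pos [0.5061 0.2648 0.0794] f [ 0.   0.5 -2.7] op 0.0134 q [ 0.39  0.16  1.67  0.01  1.33 -1.75]
[[-0.025, -0.532, 0.847], [0.001, 0.847, 0.532], [-1.0, 0.014, -0.021]]
yaw 32.11 lin [ 0.001 -0.31  -0.296] roll 1.097Traceback (most recent call last):
  File "<stdin>", line 2, in <module>
  File "tile.py", line 8, in tile
    n,l,s,c=cv2.connectedComponentsWithStats(m);i=1+np.argmax(s[1:,4])
                                                    ~~~~~~~~~^^^^^^^^^
    return _wrapfunc(a, 'argmax', axis=axis, out=out, **kwds)
    return bound(*args, **kwds)
ValueError: attempt to get argmax of an empty sequence
```

>>> {"api": "apply_moves", "payload": {"series": [{"jaw": 1,"linear": [0,-0.05,-0.06],"roll": 0.2},{"jaw": 1,"linear": [0,-0.11,-0.12],"roll": 0.4},{"jaw": 1,"linear": [0,-0.17,-0.17],"roll": 0.6},{"jaw": 1,"linear": [0,-0.23,-0.22],"roll": 0.8},{"jaw": 1,"linear": [0,-0.28,-0.265],"roll": 1},{"jaw": 1,"linear": [0,-0.312,-0.294],"roll": 1},{"jaw": 1,"linear": [0,-0.312,-0.294],"roll": 1}]}}

```text
t: 25.62
tool_pos: [0.454, 0.0106, 0.0778]
orientation: [-0.027, 1.6, 0.027]
force: [-0.3, 0.3, -2.4]
opening: 0.0137
```

>>> {"api": "apply_moves", "payload": {"series": [{"jaw": 1,"linear": [0,0,0],"roll": 0.097},{"jaw": 1,"linear": [0,0,0],"roll": 0.097},{"jaw": 1,"linear": [0,0,0],"roll": 0.097}]}}

```text
t: 26.0
tool_pos: [0.4537, 0.0112, 0.0774]
orientation: [0.011, 1.601, -0.012]
force: [-0.5, -1.4, -1.2]
opening: 0.0136
```

```bash
sed -i 's/(H<10)&(hs\[...,1\]>140)&(hs\[...,2\]>120)/((H<9)|(H>174))\&(hs[...,1]>125)\&(hs[...,2]>90)/' tile.py; python3 go.py .4565 .0123 .0225 -.8
python3 - <<'E'
from tile import *
im,K,W=cam("side");np.savez("x.npz",im=im,K=K,W=W)
hs=cv2.cvtColor(im,cv2.COLOR_BGR2HSV)
u=proj(K,W,[.611,.01,.07]);print(u,hs[int(u[1])-8:int(u[1])+9:2,int(u[0])].tolist())
s,c,q=tile(im,"red",(310,400,170,260));print(s,c)
for z in (.06,.08,.1):print(onz(K,W,c,z))
E
```

```text
t 26.0 pos [0.4537 0.0112 0.0774] f [-0.5 -1.4 -1.2] op 0.0136 q [-0.09 -0.15  1.99 -0.    1.33 -1.64]
[[-0.03, 0.015, 0.999], [-0.0, 1.0, -0.015], [-1.0, -0.001, -0.03]]
yaw -0.83 lin [0.091 0.002 0.007] roll -0.001
[343.88082775 215.91335806] [[19, 100, 174], [21, 73, 178], [11, 70, 174], [11, 167, 160], [10, 138, 107], [15, 4, 131], [0, 0, 137], [0, 0, 179], [0, 0, 180]]Traceback (most recent call last):
  File "<stdin>", line 5, in <module>
  File "tile.py", line 8, in tile
    n,l,s,c=cv2.connectedComponentsWithStats(m);i=1+np.argmax(s[1:,4])
                                                    ~~~~~~~~~^^^^^^^^^
    return _wrapfunc(a, 'argmax', axis=axis, out=out, **kwds)
    return bound(*args, **kwds)
ValueError: attempt to get argmax of an empty sequence
```

>>> {"api": "apply_moves", "payload": {"series": [{"jaw": 1,"linear": [0.03,0.002,0.007],"roll": 0},{"jaw": 1,"linear": [0.06,0.002,0.007],"roll": 0},{"jaw": 1,"linear": [0.08,0.002,0.007],"roll": 0},{"jaw": 1,"linear": [0.09,0.002,0.007],"roll": 0},{"jaw": 1,"linear": [0.09,0.002,0.007],"roll": 0}]}}

```text
t: 26.68
tool_pos: [0.4563, 0.0123, 0.0233]
orientation: [0.011, 1.601, -0.012]
force: [-0.3, -0.5, -1.7]
opening: 0.0138
```

```bash
sed -i 's/((H<9)|(H>174))&(hs\[...,1\]>125)/((H<13)|(H>174))\&(hs[...,1]>130)/' tile.py
python3 - <<'E'
from tile import *
st()
im,K,W=cam("side");np.savez("x.npz",im=im,K=K,W=W)
u=proj(K,W,[.611,.012,.044]);print(u)
s,c,q=tile(im,"red",(325,400,170,245));print(s,c)
for z in (.034,.044,.054):print(onz(K,W,c,z))
E
```

```text
t 26.68 pos [0.4563 0.0123 0.0233] f [-0.3 -0.5 -1.7] op 0.0138 q [-0.08 -0.07  2.02 -0.    1.22 -1.64]
[[-0.03, 0.015, 0.999], [-0.0, 1.0, -0.015], [-1.0, -0.001, -0.03]]
[343.24336301 222.16396055]
[332 217  20  13 158] [341.24683544 223.20253165]
[0.60743851 0.01972685 0.034     ]
[0.60389842 0.00864419 0.044     ]
[ 0.60035833 -0.00243847  0.054     ]
```

>>> {"api": "apply_moves", "payload": {"series": [{"jaw": 1,"linear": [0.003,0,0],"roll": 0},{"jaw": 1,"linear": [0.003,0,0.017],"roll": 0},{"jaw": 1,"linear": [0.003,0,0.034],"roll": 0},{"jaw": 1,"linear": [0.003,0,0.051],"roll": 0},{"jaw": 1,"linear": [0.003,0,0.068],"roll": 0},{"jaw": 1,"linear": [0.003,0,0.085],"roll": 0},{"jaw": 1,"linear": [0.003,0,0.1],"roll": 0},{"jaw": 1,"linear": [0.003,0,0.1],"roll": 0}]}}

```text
t: 27.72
tool_pos: [0.5173, 0.0113, 0.0208]
orientation: [0.011, 1.601, -0.012]
force: [-7.2, 1.0, 9.5]
opening: 0.0138
```

Run:
```python
from tile import *
st()
im,K,W=cam("side");s,c,q=tile(im,"red",(350,400,180,245));print(s,c)
print(onz(K,W,c,.044))
```

```text
t 27.73 pos [0.5173 0.0113 0.0208] f [-7.2  1.   9.5] op 0.0138 q [-0.08  0.1   1.86 -0.    1.21 -1.63]
[[-0.03, 0.015, 0.999], [-0.0, 1.0, -0.015], [-1.0, -0.001, -0.03]]
[351 214  21  13 174] [361.16666667 220.24712644]
[0.66618104 0.00944623 0.044     ]
```

>>> {"api": "apply_moves", "payload": {"series": [{"jaw": 1,"linear": [-0.001,0,0.015],"roll": 0},{"jaw": 1,"linear": [-0.001,0,0.03],"roll": 0},{"jaw": 1,"linear": [-0.002,0,0.045],"roll": 0},{"jaw": 1,"linear": [-0.003,0,0.06],"roll": 0},{"jaw": 1,"linear": [-0.003,0,0.073],"roll": 0},{"jaw": 1,"linear": [-0.003,0,0.073],"roll": 0}]}}

```text
t: 28.52
tool_pos: [0.5609, 0.0107, 0.0217]
orientation: [0.011, 1.603, -0.012]
force: [-8.7, 0.0, 11.4]
opening: 0.0136
```

>>> {"api": "apply_moves", "payload": {"series": [{"jaw": 1,"linear": [0,0,0.007],"roll": 0},{"jaw": 1,"linear": [0,0,0.007],"roll": 0}]}}

```text
t: 28.78
tool_pos: [0.5644, 0.0105, 0.0219]
orientation: [0.011, 1.606, -0.012]
force: [-10.2, 0.7, 11.8]
opening: 0.0141
```

Run:
```python
from h import *
st()
```

```text
t 28.77 pos [0.5644 0.0105 0.0219] f [-10.2   0.7  11.8] op 0.0141 q [-0.07  0.23  1.72 -0.    1.24 -1.63]
[[-0.035, 0.014, 0.999], [-0.001, 1.0, -0.014], [-0.999, -0.001, -0.035]]
```

>>> {"api": "apply_moves", "payload": {"series": [{"jaw": 1,"linear": [0,0,0.007],"roll": 0},{"jaw": 1,"linear": [0,0,0.007],"roll": 0}]}}

```text
t: 29.02
tool_pos: [0.5686, 0.0105, 0.022]
orientation: [0.01, 1.608, -0.012]
force: [-6.7, 0.5, 7.9]
opening: 0.0137
```

>>> {"api": "apply_moves", "payload": {"series": [{"jaw": 1,"linear": [0,0,0.007],"roll": 0},{"jaw": 1,"linear": [0,0,0.007],"roll": 0}]}}

```text
t: 29.28
tool_pos: [0.5697, 0.0106, 0.022]
orientation: [0.01, 1.616, -0.011]
force: [-24.8, -0.2, 21.1]
opening: 0.0135
```

Run:
```python
from h import *
st()
```

```text
t 29.27 pos [0.5697 0.0106 0.022 ] f [-24.8  -0.2  21.1] op 0.0135 q [-0.07  0.25  1.69 -0.    1.25 -1.62]
[[-0.045, 0.014, 0.999], [-0.0, 1.0, -0.014], [-0.999, -0.001, -0.045]]
```

>>> {"api": "apply_moves", "payload": {"series": [{"jaw": 0.3,"linear": [0,0,0],"roll": 0},{"jaw": 0.3,"linear": [0,0,0],"roll": 0},{"jaw": 0.3,"linear": [0,0,0],"roll": 0},{"jaw": 0.3,"linear": [-0.06,0,0],"roll": 0},{"jaw": 0.3,"linear": [-0.14,0,-0.02],"roll": 0},{"jaw": 0.3,"linear": [-0.24,0,-0.03],"roll": 0},{"jaw": 1,"linear": [-0.33,0,-0.03],"roll": 0},{"jaw": 1,"linear": [-0.386,-0.04,0],"roll": 0},{"jaw": 1,"linear": [-0.386,-0.08,0.08],"roll": 0},{"jaw": 1,"linear": [-0.386,-0.12,0.16],"roll": 0},{"jaw": 1,"linear": [-0.386,-0.161,0.24],"roll": 0},{"jaw": 1,"linear": [-0.386,-0.161,0.32],"roll": 0},{"jaw": 1,"linear": [-0.386,-0.161,0.32],"roll": 0},{"jaw": 1,"linear": [-0.386,-0.161,0.32],"roll": 0}]}}

```text
t: 31.02
tool_pos: [0.7704, -0.0884, 0.2438]
orientation: [0.01, 1.617, -0.011]
force: [-0.8, 0.5, 0.5]
opening: 0.0004
```

```bash
python3 go.py .7704 -.0887 .150 -.8
python3 - <<'E'
from tile import *
im2,K2,W2=cam("side");im,K,W=cam("scene")
cv2.imwrite("pics/s7.png",np.hstack([cv2.resize(im2[160:280,300:440],(630,540),interpolation=cv2.INTER_CUBIC)]))
E
```

```text
t 31.02 pos [ 0.7704 -0.0884  0.2438] f [-0.8  0.5  0.5] op 0.0004 q [-0.18  0.7   0.69 -0.01  1.8  -1.74]
[[-0.047, 0.013, 0.999], [-0.0, 1.0, -0.013], [-0.999, -0.001, -0.047]]
yaw -0.77 lin [ 0.156 -0.     0.007] roll 0.001
```

View pics/s7.png

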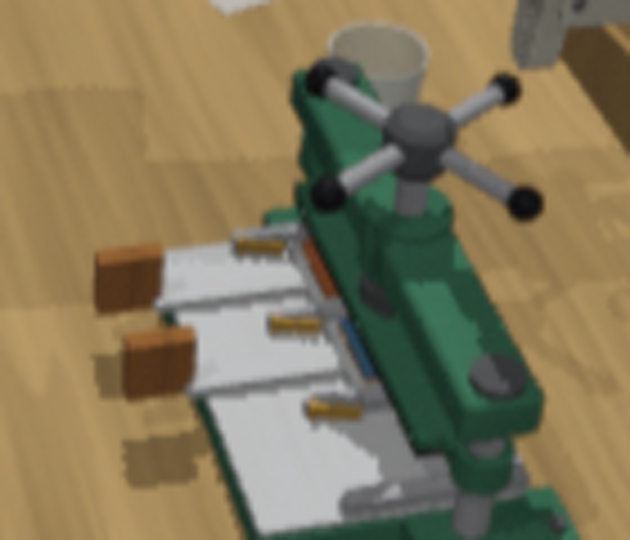

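>>> {"api": "apply_moves", "payload": {"series": [{"jaw": 1,"linear": [0.08,0,0.004],"roll": 0},{"jaw": 1,"linear": [0.158,0,0.007],"roll": 0},{"jaw": 1,"linear": [0.158,0,0.007],"roll": 0}]}}

```text
t: 31.5
tool_pos: [0.767, -0.0878, 0.1491]
orientation: [0.01, 1.62, -0.011]
force: [-0.1, 0.4, -0.5]
opening: 0.0006
```

```bash
cat > arc.py <<'E'
import sys
from h import *
s=st();p=np.array(s["tool_pos"]);h=np.array([.7175,-.0735]);M=R.from_rotvec(s["orientation"]).as_matrix()
a0=np.degrees(np.arctan2(p[1]-h[1],p[0]-h[0]));d=float(sys.argv[1]);n=int(sys.argv[2]);z=float(sys.argv[3])
print("ang",a0)
for k in range(1,n+1):
    a=np.radians(a0+d*k);q=np.r_[h+.055*np.array([np.cos(a),np.sin(a)]),z];print(round(a0+d*k),np.round(M.T@(q-p)/.6,3).tolist())
E
python3 arc.py -20 19 .149
```

```text
t 31.5 pos [ 0.767  -0.0878  0.1491] f [-0.1  0.4 -0.5] op 0.0006 q [-0.18  0.69  0.87 -0.01  1.63 -1.73]
[[-0.049, 0.013, 0.999], [0.0, 1.0, -0.013], [-0.999, -0.0, -0.049]]
ang -16.125566550452564
-36 [0.001, -0.03, -0.008]
-56 [0.002, -0.053, -0.031]
-76 [0.003, -0.066, -0.06]
-96 [0.005, -0.069, -0.091]
-116 [0.006, -0.06, -0.122]
-136 [0.008, -0.042, -0.148]
-156 [0.008, -0.015, -0.166]
-176 [0.009, 0.015, -0.174]
-196 [0.009, 0.047, -0.171]
-216 [0.008, 0.076, -0.157]
-236 [0.007, 0.098, -0.135]
-256 [0.005, 0.111, -0.106]
-276 [0.004, 0.114, -0.074]
-296 [0.002, 0.106, -0.043]
-316 [0.001, 0.087, -0.017]
-336 [0.0, 0.061, 0.001]
-356 [-0.0, 0.03, 0.009]
-376 [-0.0, -0.002, 0.006]
-396 [0.001, -0.03, -0.008]
```

>>> {"api": "apply_moves", "payload": {"series": [{"jaw": 1,"linear": [0.001,-0.03,-0.008],"roll": 0},{"jaw": 1,"linear": [0.002,-0.053,-0.031],"roll": 0},{"jaw": 1,"linear": [0.003,-0.066,-0.06],"roll": 0},{"jaw": 1,"linear": [0.005,-0.069,-0.091],"roll": 0},{"jaw": 1,"linear": [0.006,-0.06,-0.122],"roll": 0},{"jaw": 1,"linear": [0.008,-0.042,-0.148],"roll": 0},{"jaw": 1,"linear": [0.008,-0.015,-0.166],"roll": 0},{"jaw": 1,"linear": [0.009,0.015,-0.174],"roll": 0},{"jaw": 1,"linear": [0.009,0.047,-0.171],"roll": 0},{"jaw": 1,"linear": [0.008,0.076,-0.157],"roll": 0},{"jaw": 1,"linear": [0.007,0.098,-0.135],"roll": 0},{"jaw": 1,"linear": [0.005,0.111,-0.106],"roll": 0},{"jaw": 1,"linear": [0.004,0.114,-0.074],"roll": 0},{"jaw": 1,"linear": [0.002,0.106,-0.043],"roll": 0},{"jaw": 1,"linear": [0.001,0.087,-0.017],"roll": 0},{"jaw": 1,"linear": [0,0.061,0.001],"roll": 0},{"jaw": 1,"linear": [0,0.03,0.009],"roll": 0},{"jaw": 1,"linear": [0,-0.002,0.006],"roll": 0}]}}

```text
t: 33.75
tool_pos: [0.7717, -0.0893, 0.1526]
orientation: [0.011, 1.616, -0.009]
force: [0.4, 5.5, -1.6]
opening: 0.0003
```

```bash
python3 arc.py -5 12 .149
```

```text
t 33.75 pos [ 0.7717 -0.0893  0.1526] f [ 0.4  5.5 -1.6] op 0.0003 q [-0.18  0.7   0.85 -0.01  1.64 -1.74]
[[-0.045, 0.012, 0.999], [0.001, 1.0, -0.012], [-0.999, 0.001, -0.045]]
ang -16.196256084530738
-21 [0.006, -0.007, -0.005]
-26 [0.006, -0.014, -0.008]
-31 [0.007, -0.021, -0.011]
-36 [0.007, -0.028, -0.016]
-41 [0.007, -0.034, -0.021]
-46 [0.007, -0.04, -0.026]
-51 [0.007, -0.046, -0.032]
-56 [0.008, -0.05, -0.038]
-61 [0.008, -0.055, -0.045]
-66 [0.008, -0.058, -0.052]
-71 [0.009, -0.061, -0.06]
-76 [0.009, -0.064, -0.067]
```

>>> {"api": "apply_moves", "payload": {"series": [{"jaw": 1,"linear": [0.006,-0.014,-0.008],"roll": 0},{"jaw": 1,"linear": [0.007,-0.028,-0.016],"roll": 0},{"jaw": 1,"linear": [0.007,-0.04,-0.026],"roll": 0},{"jaw": 1,"linear": [0.008,-0.05,-0.038],"roll": 0}]}}

```text
t: 34.25
tool_pos: [0.7485, -0.1193, 0.1499]
orientation: [0.01, 1.614, -0.009]
force: [2.6, 3.4, 1.3]
opening: 0.0007
```

```bash
python3 arc.py -5 9 .147
```

```text
t 34.25 pos [ 0.7485 -0.1193  0.1499] f [2.6 3.4 1.3] op 0.0007 q [-0.22  0.64  0.94 -0.01  1.6  -1.78]
[[-0.044, 0.012, 0.999], [0.001, 1.0, -0.012], [-0.999, 0.0, -0.044]]
ang -55.95716317837274
-61 [0.005, -0.004, -0.007]
-66 [0.005, -0.008, -0.014]
-71 [0.006, -0.011, -0.021]
-76 [0.006, -0.013, -0.029]
-81 [0.006, -0.015, -0.037]
-86 [0.007, -0.016, -0.045]
-91 [0.007, -0.016, -0.053]
-96 [0.007, -0.016, -0.061]
-101 [0.008, -0.014, -0.069]
```

>>> {"api": "apply_moves", "payload": {"series": [{"jaw": 1,"linear": [0.005,-0.004,-0.007],"roll": 0},{"jaw": 1,"linear": [0.005,-0.008,-0.014],"roll": 0},{"jaw": 1,"linear": [0.006,-0.011,-0.021],"roll": 0}]}}

```text
t: 34.62
tool_pos: [0.7356, -0.1257, 0.1468]
orientation: [0.01, 1.614, -0.009]
force: [6.7, 4.4, 2.9]
opening: 0.0008
```

```bash
python3 arc.py -5 9 .147
```

```text
t 34.62 pos [ 0.7356 -0.1257  0.1468] f [6.7 4.4 2.9] op 0.0008 q [-0.23  0.61  0.99 -0.01  1.59 -1.79]
[[-0.043, 0.012, 0.999], [0.001, 1.0, -0.012], [-0.999, 0.001, -0.043]]
ang -70.91149886252752
-76 [0.0, -0.002, -0.008]
-81 [0.0, -0.004, -0.016]
-86 [0.001, -0.005, -0.023]
-91 [0.001, -0.005, -0.031]
-96 [0.001, -0.005, -0.039]
-101 [0.002, -0.004, -0.047]
-106 [0.002, -0.002, -0.055]
-111 [0.002, 0.001, -0.063]
-116 [0.003, 0.004, -0.07]
```

>>> {"api": "apply_moves", "payload": {"series": [{"jaw": 1,"linear": [0,-0.002,-0.008],"roll": 0},{"jaw": 1,"linear": [0,-0.003,-0.012],"roll": 0}]}}

```text
t: 34.88
tool_pos: [0.7317, -0.1261, 0.1471]
orientation: [0.01, 1.606, -0.007]
force: [24.7, 6.5, -7.1]
opening: -0.0001
```

```bash
python3 arc.py -5 4 .147
```

```text
t 34.88 pos [ 0.7317 -0.1261  0.1471] f [24.7  6.5 -7.1] op -0.0001 q [-0.24  0.59  1.02 -0.01  1.57 -1.8 ]
[[-0.035, 0.01, 0.999], [0.002, 1.0, -0.01], [-0.999, 0.002, -0.035]]
ang -74.89445953093333
-80 [0.0, -0.003, -0.008]
-85 [0.001, -0.004, -0.015]
-90 [0.001, -0.004, -0.023]
-95 [0.001, -0.004, -0.031]
```

>>> {"api": "apply_moves", "payload": {"series": [{"jaw": 1,"linear": [0,0,-0.01],"roll": 0},{"jaw": 1,"linear": [0,0,-0.016],"roll": 0}]}}

```text
t: 35.12
tool_pos: [0.7306, -0.1263, 0.1473]
orientation: [0.007, 1.587, -0.007]
force: [59.3, -2.3, -25.4]
opening: 0.0005
```

Run:
```python
from h import *
st()
im,K,W=cam("side")
m=(im.max(2)<42).astype(np.uint8)[130:290,340:450]
n,l,s,c=cv2.connectedComponentsWithStats(m)
for i in range(1,n):
    if 12<s[i,4]<120: p=onz(K,W,c[i]+[340,130],.183);v=p[:2]-[.7175,-.0735];print(s[i,2:], np.round(p,3),np.linalg.norm(v).round(3),np.degrees(np.arctan2(v[1],v[0])).round(1))
```

```text
t 35.12 pos [ 0.7306 -0.1263  0.1473] f [ 59.3  -2.3 -25.4] op 0.0005 q [-0.24  0.56  1.06 -0.    1.54 -1.8 ]
[[-0.016, 0.009, 1.0], [-0.0, 1.0, -0.009], [-1.0, -0.0, -0.016]]
[15 18 90] [ 0.755 -0.02   0.183] 0.066 54.9
[ 6  5 17] [0.717 0.016 0.183] 0.09 90.2
[ 7  5 27] [ 0.638 -0.07   0.183] 0.08 177.3
[ 7  8 44] [ 0.717 -0.15   0.183] 0.076 -90.7
```

>>> {"api": "apply_moves", "payload": {"series": [{"jaw": 1,"linear": [0,0,-0.009],"roll": 0},{"jaw": 1,"linear": [0,0,-0.009],"roll": 0}]}}

```text
t: 35.42
tool_pos: [0.7314, -0.1263, 0.1473]
orientation: [0.006, 1.573, -0.008]
force: [36.4, -0.9, -14.6]
opening: 0.0004
```

>>> {"api": "apply_moves", "payload": {"series": [{"jaw": 1,"linear": [0,0,0.015],"roll": 0},{"jaw": 1,"linear": [0,0,0.03],"roll": 0},{"jaw": 1,"linear": [-0.09,0,0.03],"roll": 0},{"jaw": 1,"linear": [-0.18,0,0.03],"roll": 0},{"jaw": 1,"linear": [-0.18,-0.04,-0.01],"roll": 0.3},{"jaw": 1,"linear": [-0.18,-0.1,-0.06],"roll": 0.6},{"jaw": -0.8,"linear": [-0.18,-0.16,-0.1],"roll": 0.9},{"jaw": -0.8,"linear": [-0.18,-0.22,-0.14],"roll": 1},{"jaw": -0.8,"linear": [-0.18,-0.28,-0.18],"roll": 1},{"jaw": -0.8,"linear": [-0.18,-0.28,-0.18],"roll": 1}]}}

```text
t: 36.67
tool_pos: [0.6197, -0.2964, 0.2555]
orientation: [0.419, 1.533, -0.423]
force: [0.4, 0.5, -1.0]
opening: 0.0357
```

>>> {"api": "apply_moves", "payload": {"series": [{"jaw": -0.8,"linear": [0,0,0],"roll": 0.33},{"jaw": -0.8,"linear": [0,0,0],"roll": 0.66},{"jaw": -0.8,"linear": [0,0,0],"roll": 1},{"jaw": -0.8,"linear": [0,0,0],"roll": 1}]}}

```text
t: 37.17
tool_pos: [0.6198, -0.2956, 0.2551]
orientation: [0.822, 1.413, -0.828]
force: [0.2, -0.6, -0.1]
opening: 0.0758
```

>>> {"api": "apply_moves", "payload": {"series": [{"jaw": -0.8,"linear": [0,0,0],"roll": 0.33},{"jaw": -0.8,"linear": [0,0,0],"roll": 0.66},{"jaw": -0.8,"linear": [0,0,0],"roll": 1},{"jaw": -0.8,"linear": [0,0,0],"roll": 1}]}}

```text
t: 37.67
tool_pos: [0.6199, -0.2951, 0.2548]
orientation: [1.21, 1.21, -1.219]
force: [0.0, -0.4, -0.2]
opening: 0.0833
```

Run:
```python
from h import *
st()
def green(im,box):
    h=cv2.cvtColor(im,cv2.COLOR_BGR2HSV);m=((h[...,0]>45)&(h[...,0]<75)&(h[...,1]>150)&(h[...,2]>90)).astype(np.uint8)
    k=np.zeros_like(m);k[box[2]:box[3],box[0]:box[1]]=1;m*=k;n,l,s,c=cv2.connectedComponentsWithStats(m);i=1+np.argmax(s[1:,4]);return s[i],c[i]
S=np.load("side0.npz");C=np.load("scene0.npz")
a=cv2.imread("pics/side0.png");b=cv2.imread("pics/scene0.png")
s1,c1=green(a,(360,400,295,330));s2,c2=green(b,(205,245,280,310));print(s1,c1,s2,c2)
o1,d1=ray(S["K"],S["W"],c1);o2,d2=ray(C["K"],C["W"],c2);t=np.linalg.lstsq(np.c_[d1,-d2],o2-o1,rcond=None)[0];print("nozzle",o1+d1*t[0],o2+d2*t[1])
print("top disk",onz(S["K"],S["W"],(382,312),.085))
Q=[onz(S["K"],S["W"],u,.036)[:2] for u in [(315.6,329.4),(350.6,326.6),(362,385.6),(323,389.4)]]
print(np.round(Q,4).tolist(),[np.linalg.norm(Q[i]-Q[(i+1)%4]).round(4) for i in range(4)])
e=(Q[1]-Q[0])/np.linalg.norm(Q[1]-Q[0]);g=((Q[3]-Q[0])+(Q[2]-Q[1]));g/=np.linalg.norm(g);print("xdir",np.degrees(np.arctan2(e[1],e[0])),"-ydir",np.degrees(np.arctan2(g[1],g[0]))+90)
print("slot",(Q[0]+Q[1])/2+g*.0405)
```

```text
t 37.67 pos [ 0.6199 -0.2951  0.2548] f [ 0.  -0.4 -0.2] op 0.0833 q [-0.52  0.36  1.12 -0.    1.67 -0.51]
[[-0.006, 1.0, -0.006], [-0.001, -0.006, -1.0], [-1.0, -0.006, 0.001]]Traceback (most recent call last):
  File "<stdin>", line 8, in <module>
  File "<stdin>", line 5, in green
    return _wrapfunc(a, 'argmax', axis=axis, out=out, **kwds)
    return bound(*args, **kwds)
ValueError: attempt to get argmax of an empty sequence
```

Tool is upright again. Widen the green mask.

```bash
python3 - <<'E'
from h import *
def green(im,box):
    x0,x1,y0,y1=box;g=im[y0:y1,x0:x1].astype(int)
    m=((g[...,1]>g[...,2]+40)&(g[...,1]>g[...,0]+25)).astype(np.uint8)
    v,u=np.nonzero(m);return m.sum(),np.array([u.mean()+x0,v.mean()+y0])
S=np.load("side0.npz");C=np.load("scene0.npz")
a=cv2.imread("pics/side0.png");b=cv2.imread("pics/scene0.png")
s1,c1=green(a,(360,400,295,330));s2,c2=green(b,(205,245,280,310));print(s1,c1,s2,c2)
o1,d1=ray(S["K"],S["W"],c1);o2,d2=ray(C["K"],C["W"],c2);t=np.linalg.lstsq(np.c_[d1,-d2],o2-o1,rcond=None)[0];print("nozzle",o1+d1*t[0],o2+d2*t[1])
print("top disk",onz(S["K"],S["W"],(382,312),.085))
Q=[onz(S["K"],S["W"],u,.036)[:2] for u in [(315.6,329.4),(350.6,326.6),(362,385.6),(323,389.4)]]
print(np.round(Q,4).tolist(),[np.linalg.norm(Q[i]-Q[(i+1)%4]).round(4) for i in range(4)])
e=(Q[1]-Q[0])/np.linalg.norm(Q[1]-Q[0]);g=((Q[3]-Q[0])+(Q[2]-Q[1]));g/=np.linalg.norm(g);print("xdir",np.degrees(np.arctan2(e[1],e[0])),"-ydir",np.degrees(np.arctan2(g[1],g[0]))+90)
print("slot",(Q[0]+Q[1])/2+g*.0405)
im,K,W=cam("wrist");np.savez("w8.npz",im=im,K=K,W=W);cv2.imwrite("pics/w8.png",im)
for p in [(.597,-.372,.085),(.48,-.395,.007),(.48,-.395,.036)]: print(proj(K,W,p))
E
python3 go.py .597 -.372 .023 -98
```

```text
91 [381.93406593 308.08791209] 53 [223.37735849 293.54716981]
nozzle [ 0.59643706 -0.36483725  0.10181218] [ 0.59646146 -0.36497073  0.10172019]
top disk [ 0.59898853 -0.36314841  0.085     ]
[[0.4452, -0.3424], [0.5288, -0.3524], [0.5098, -0.5056], [0.4261, -0.4962]] [np.float64(0.0842), np.float64(0.1544), np.float64(0.0843), np.float64(0.1549)]
xdir -6.75998413001066 -ydir -7.0678989004666875
slot [ 0.48201821 -0.38759819]
[300.10615004 247.85168384]
[216.56223382 242.48803117]
[209.71237382 250.76701297]
t 37.73 pos [ 0.6199 -0.2952  0.2549] f [ 0.8 -0.2 -0.5] op 0.0834 q [-0.52  0.36  1.12 -0.    1.67 -0.51]
[[-0.006, 1.0, -0.004], [-0.001, -0.004, -1.0], [-1.0, -0.006, 0.001]]
yaw -90.24 lin [ 0.387 -0.035  0.128] roll 0.259
```

View pics/w8.png

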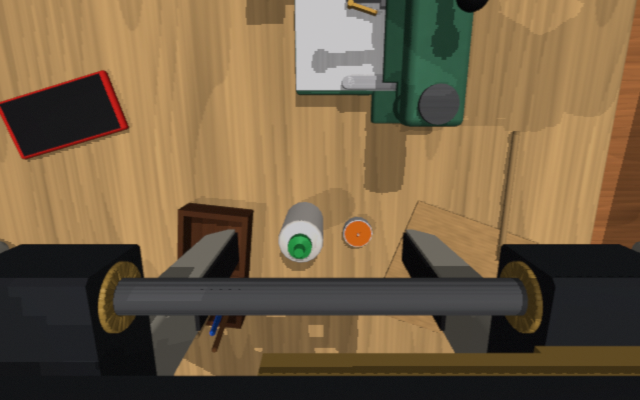

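>>> {"api": "apply_moves", "payload": {"series": [{"jaw": -1,"linear": [0,-0.02,0.06],"roll": 0.12},{"jaw": -1,"linear": [0,-0.035,0.118],"roll": 0.223},{"jaw": -1,"linear": [0,-0.035,0.118],"roll": 0.223},{"jaw": -1,"linear": [0.08,-0.035,0.118],"roll": 0.223},{"jaw": -1,"linear": [0.16,-0.035,0.118],"roll": 0.223},{"jaw": -1,"linear": [0.24,-0.035,0.118],"roll": 0.223},{"jaw": -1,"linear": [0.32,-0.035,0.118],"roll": 0.223},{"jaw": -1,"linear": [0.387,-0.035,0.118],"roll": 0.223},{"jaw": -1,"linear": [0.387,-0.035,0.118],"roll": 0.223}]}}

```text
t: 38.85
tool_pos: [0.5944, -0.3629, 0.018]
orientation: [1.291, 1.164, -1.303]
force: [-0.4, -0.5, -0.7]
opening: 0.0931
```

>>> {"api": "apply_moves", "payload": {"force": 30, "series": [{"jaw": 1,"linear": [0,0,0],"roll": 0},{"jaw": 1,"linear": [0,0,0],"roll": 0},{"jaw": 1,"linear": [0,0,0],"roll": 0},{"jaw": 1,"linear": [0,0,0],"roll": 0},{"jaw": 1,"linear": [0,0,0],"roll": 0}]}}

```text
t: 39.48
tool_pos: [0.5952, -0.3633, 0.0189]
orientation: [1.291, 1.163, -1.302]
force: [0.2, 0.3, 1.5]
opening: 0.0498
```

```bash
python3 go.py .482 -.3876 .11 -97
```

```text
t 39.48 pos [ 0.5952 -0.3633  0.0189] f [0.2 0.3 1.5] op 0.0498 q [-0.62  0.53  1.33 -0.    1.29 -0.5 ]
[[-0.011, 0.993, -0.116], [0.004, -0.116, -0.993], [-1.0, -0.012, -0.002]]
yaw -96.67 lin [-0.15  -0.184  0.062] roll 0.011
```

>>> {"api": "apply_moves", "payload": {"series": [{"jaw": 1,"linear": [-0.06,0,0],"roll": 0},{"jaw": 1,"linear": [-0.12,0,0],"roll": 0},{"jaw": 1,"linear": [-0.15,0,0],"roll": 0},{"jaw": 1,"linear": [-0.15,-0.06,0.02],"roll": 0.011},{"jaw": 1,"linear": [-0.15,-0.12,0.04],"roll": 0.011},{"jaw": 1,"linear": [-0.15,-0.184,0.058],"roll": 0.011},{"jaw": 1,"linear": [-0.15,-0.184,0.058],"roll": 0.011},{"jaw": 1,"linear": [-0.15,-0.184,0.058],"roll": 0.011}]}}

```text
t: 40.48
tool_pos: [0.4827, -0.3852, 0.1097]
orientation: [1.296, 1.16, -1.306]
force: [0.3, 0.5, -1.6]
opening: 0.0496
```

Run:
```python
from h import *
s=st()
im,K,W=cam("side");im2,K2,W2=cam("scene")
def green(im,u):
    x0,x1,y0,y1=int(u[0]-25),int(u[0]+25),int(u[1]-25),int(u[1]+25);g=im[y0:y1,x0:x1].astype(int)
    m=((g[...,1]>g[...,2]+40)&(g[...,1]>g[...,0]+25)).astype(np.uint8)
    v,u=np.nonzero(m);return m.sum(),np.array([u.mean()+x0,v.mean()+y0])
p=[.482,-.3876,.19]
n1,c1=green(im,proj(K,W,p));n2,c2=green(im2,proj(K2,W2,p));print(n1,n2)
o1,d1=ray(K,W,c1);o2,d2=ray(K2,W2,c2);t=np.linalg.lstsq(np.c_[d1,-d2],o2-o1,rcond=None)[0];print(o1+d1*t[0],o2+d2*t[1])
```

```text
t 40.48 pos [ 0.4827 -0.3852  0.1097] f [ 0.3  0.5 -1.6] op 0.0496 q [-0.75  0.24  1.52 -0.    1.39 -0.63]
[[-0.011, 0.992, -0.122], [0.004, -0.122, -0.993], [-1.0, -0.012, -0.003]]
64 0
 ** On entry to DLASCL parameter number  4 had an illegal value
 ** On entry to DLASCL parameter number  4 had an illegal value
 ** On entry to DLASCL parameter number  4 had an illegal value
 ** On entry to DLASCL parameter number  4 had an illegal value
 ** On entry to DLASCL parameter number  5 had an illegal value
 ** On entry to DLASCL parameter number  4 had an illegal value<stdin>:7: RuntimeWarning: Mean of empty slice.
  ret = ret.dtype.type(ret / rcount)
Traceback (most recent call last):
numpy.linalg.LinAlgError: SVD did not converge in Linear Least Squares
```

>>> {"api": "apply_moves", "payload": {"series": [{"jaw": 1,"linear": [0.04,0,0],"roll": 0},{"jaw": 1,"linear": [0.08,0,0],"roll": 0},{"jaw": 1,"linear": [0.11,0,0],"roll": 0},{"jaw": 1,"linear": [0.13,0,0],"roll": 0},{"jaw": 1,"linear": [0.137,0,0],"roll": 0},{"jaw": 1,"linear": [0.137,0,0],"roll": 0}]}}

```text
t: 41.32
tool_pos: [0.4826, -0.385, 0.0279]
orientation: [1.295, 1.16, -1.305]
force: [0.2, 0.8, -0.5]
opening: 0.0499
```

```bash
python3 -c "from h import *
st()"
```

```text
t 41.33 pos [ 0.4826 -0.385   0.0279] f [ 0.2  0.8 -0.5] op 0.0499 q [-0.75  0.33  1.58 -0.01  1.24 -0.63]
[[-0.011, 0.993, -0.121], [0.004, -0.121, -0.993], [-1.0, -0.011, -0.002]]
```

>>> {"api": "apply_moves", "payload": {"series": [{"jaw": 1,"linear": [0.002,0,0],"roll": 0},{"jaw": -0.6,"linear": [0.002,0,0],"roll": 0},{"jaw": -0.6,"linear": [0.002,0,0],"roll": 0},{"jaw": -0.6,"linear": [0.002,0,0],"roll": 0},{"jaw": -0.6,"linear": [0.002,0,0],"roll": 0},{"jaw": -0.6,"linear": [-0.06,0,0],"roll": 0},{"jaw": -0.6,"linear": [-0.14,0,0],"roll": 0},{"jaw": -0.6,"linear": [-0.22,0,0],"roll": 0},{"jaw": -0.6,"linear": [-0.3,0,0],"roll": 0},{"jaw": -0.6,"linear": [-0.38,0,0],"roll": 0},{"jaw": -0.6,"linear": [-0.38,0.1,-0.1],"roll": 0},{"jaw": -0.6,"linear": [-0.38,0.1,-0.2],"roll": 0},{"jaw": -0.6,"linear": [-0.38,0.1,-0.3],"roll": 0},{"jaw": -0.6,"linear": [-0.38,0.1,-0.3],"roll": 0}]}}

```text
t: 43.08
tool_pos: [0.5673, -0.2106, 0.2559]
orientation: [1.293, 1.162, -1.301]
force: [0.0, -0.4, -0.8]
opening: 0.0741
```

Run:
```python
from h import *
s=st()
im,K,W=cam("side");im2,K2,W2=cam("scene");print(proj(K,W,[.482,-.3876,.1]))
def green(im,u):
    x0,x1,y0,y1=int(u[0]-25),int(u[0]+25),int(u[1]-25),int(u[1]+25);g=im[y0:y1,x0:x1].astype(int)
    m=((g[...,1]>g[...,2]+40)&(g[...,1]>g[...,0]+25)).astype(np.uint8)
    v,u=np.nonzero(m);return m.sum(),np.array([u.mean()+x0,v.mean()+y0])
p=[.482,-.3876,.108]
n1,c1=green(im,proj(K,W,p));n2,c2=green(im2,proj(K2,W2,p));print(n1,n2)
if n1*n2:
    o1,d1=ray(K,W,c1);o2,d2=ray(K2,W2,c2);t=np.linalg.lstsq(np.c_[d1,-d2],o2-o1,rcond=None)[0];print(o1+d1*t[0],o2+d2*t[1])
cv2.imwrite("pics/end.png",cv2.resize(im[140:400,200:440],(554,600),interpolation=cv2.INTER_CUBIC))
```

```text
t 43.08 pos [ 0.5673 -0.2106  0.2559] f [ 0.  -0.4 -0.8] op 0.0741 q [-0.44  0.14  1.37 -0.    1.64 -0.32]
[[-0.01, 0.993, -0.117], [0.004, -0.117, -0.993], [-1.0, -0.011, -0.003]]
[336.6200169  325.07137243]
95 23
[ 0.4818194  -0.38888345  0.11105862] [ 0.48232603 -0.39159884  0.1091796 ]
```

View pics/end.png

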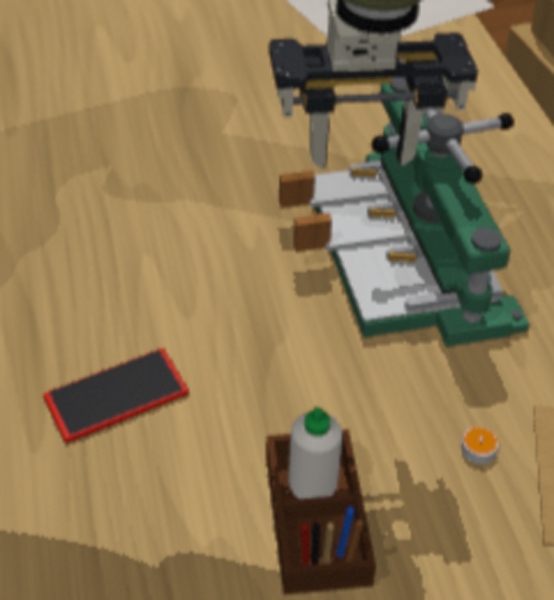

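```bash
python3 -c "from plant import *
print(close_job())"
```

```text
the job is handed in; nothing more can be done
None
```

I finished the whole job and handed it in at about 43 s of robot time; the hand-in gave no verdict.

**What I did**
- Wound the star handle anticlockwise to its upper stop by pushing one spoke round with the closed fingers. The spokes then read about 29°, which fits 6.8 rad.
- Slid the blue tray into the middle lane and the red tray into the left lane, each until it met the back stop. The white tray wasn't on the table.
- Wound the star clockwise to its shut stop.
- Stood the glue bottle in the empty compartment of the desk tidy.

**Last checks**
- **Star:** the last ball reading, at the shut stop, put the spokes within about 3° of the press axes; the final picture agrees.
- **Trays:** both handles sit at the home positions. The catches look sprung back and lie parallel to the empty lane's catch. I judged this by eye and never measured the catch angles.
- **Bottle:** it stands upright, with its nozzle about 1–4 mm from my estimate of the compartment centre. Its height fits standing on the floor.
- **Bystanders:** the tealight and phone look untouched. The cup was clear of every move, but it is outside the final picture. I measured none of the three again.
- **Robot:** it was clear of everything at hand-in.

**What went wrong or disagreed**
- **Finger length:** the finger ends are about 20 mm above the stated TCP. My first winding pass went over the spokes without touching them, so I worked 20 mm lower from then on.
- **Force at the upper stop:** the push reached about 112 N, close to the 120 N limit, and tilted the tool by about 3°. I took the tilt out by pushing the opposite way.
- **Blue tray:** it drooped about 16° in the grip when lifted, and came level again on the bed.

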